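# Hold an engine air filter up to the shop light

### The job

Take the orange-rimmed air filter off the red stand and hold it up to the shop light: centred on the glowing glass, parallel to it with its top edge up, and about 3 cm in front of it, still for two seconds and without touching the lamp. Then set it down gently on the green stand, near the middle of the ledge, leaning on the backrest just as it did on the red one, and let go. Leave everything else on the bench where it is.

Things in the scene. Friction and masses are not known exactly. Their poses are not given: they have to be found in the camera images.
- filter_mid (a point): Air filter: rigid flat panel, orange rim, beige pleats, 120 wide (y) x 150 tall (z) x 28 mm thick (x), 0.14-0.28 kg, firm to grip across its thickness. It leans 25 deg on the red stand, foot on ledge, back on backrest; its top 58 mm are free front and back. The point: the panel's centre. x: through it, away from the backrest (from the robot and up); y: across; z: up along the panel.
- red_stand_corner (a point): Red folded sheet-steel stand, where the filter starts; fixed. Flat backrest 150 wide, 92 mm up its slope, leaning 25 deg from vertical (top towards the robot), and a ledge 150 wide, 45 mm deep, square to it. The point: middle of the inner corner where they meet, 14 mm above the table. x: out of the backrest along the ledge (from the robot, 25 deg up); y: along the corner; z: up the backrest.
- green_stand_corner (a point): Green folded sheet-steel stand, empty at the start; fixed. Flat backrest 150 wide, 92 mm up its slope, leaning 25 deg from vertical (top towards the robot), and a ledge 150 wide, 45 mm deep, square to it. The point: middle of the inner corner where they meet, 14 mm above the table. x: out of the backrest along the ledge (from the robot, 25 deg up); y: along the corner; z: up the backrest.
- lamp_glass (a point): LED shop light, fixed: yellow housing 150 wide x 146 tall x 47 mm deep on a black tube frame 180 mm wide. Its glowing glass, 110 x 130 mm, faces away from the robot, tipped back 32 deg from vertical (top towards the robot). The point: centre of the glass front, 170 mm above the table. x: straight out of the glass (from the robot, 32 deg up); y: across it; z: up along it.
- filter: the same air filter as filter_mid (for contact and speed only); origin at the panel's centre, but with its axes turned 25 deg about y: z is vertical while it leans on a stand
- lamp: the whole shop light; origin on the table under the centre of its glass, z up
- green_stand: the whole green stand; origin on the table at the centre of its base, 22 mm behind the inner corner, z up
- screwdriver: bystander: red-handled screwdriver lying on the table, 190 mm; origin on its underside
- wrench: bystander: steel combination wrench lying on the table, 185 mm long, 10 mm high; origin on its underside
- oil_filter: bystander: blue and white spin-on oil filter, 76 mm dia, 78 mm high; origin on its underside
- cabin_filter: bystander: pale cabin filter with blue rim lying flat, 150 x 210 x 26 mm; origin on its underside
- scan_tool: bystander: tablet-like scan tool with red corners lying flat, 150 x 235 x 28 mm; origin on its underside
- impact_driver: bystander: red and black cordless impact driver lying on its side, 165 x 215 x 62 mm; origin under its motor
- spray_can: bystander: blue spray can, 66 mm dia, 200 mm high; origin on its underside
- parts_bowl: bystander: steel magnetic parts bowl with bolts, 140 mm dia, 38 mm high; origin on its underside

How it is judged:
By the outcome, as a careful person would: the job done as asked, in the order asked, and still so for the second after the job is handed in, with the robot touching nothing.
It also fails if it takes over 64 s, if anything falls off the work surface, if the arm or the gripper's body presses on something with over 40 N, if the wrist force passes 120 N, or if a joint passes its speed limit or range.

### The arm

A 6-joint arm with a two-finger parallel gripper is mounted at the origin on the work surface. World frame = base frame: x ahead of the robot, y to its left, z up, the work surface at z = 0. Lengths are in mm, angles in rad, forces in N, time in s.
With the tool pointing down it reaches from about 375 to 900 mm from the base axis. Payload 3.1 kg.
Tool frame: the origin (TCP) lies midway between the tips of the shut fingers; the grasp point (between the pads) lies 19 mm behind it; z points along the fingers, y is the line along which they close (so a half turn about z gives the same grasp; the last joint's range is limited). The gripper opens to 87 mm and grips with 3 to 60 N. Pads are 19 mm wide; open, the fingers measure 117 mm over their backs; the gripper's body (75 mm by 190 mm) begins 51 mm behind the grasp point.
Start: joints at [-1.296, 0.527, 1.433, -0, 1.181, -0.178], TCP at [274.008, -561.708, 193.348] pointing down, gripper open.
Joint ranges: [-3.08, 3.08], [-0.75, 2.2], [0.22, 2.44], [-1.43, 4.57], [0, 2.65], [-2.85, 2.85]. Speed limits (rad/s): [2.79, 2.79, 3.14, 3.14, 3.14, 3.14].

### API

Orientations are given as a rotation vector (axis times angle).
In Python, from bench import arm gives the robot as it stands.
- The arm moves only by the tool jog_arm, never from a script. Its argument "increments" is text: rows parted by semicolons, each of 5 numbers parted by spaces: the shift along the tool's x, y, z in cm, then the turn about the tool's z in units of 6 degrees (1.0 is 6 degrees), then the opening, from 0 (shut) to 1 (fully open). In form: x y z yaw fingers; .... A call has 1 to 20 rows; each row shifts and turns the commanded pose from where the row before left it, along the tool's axes as they then stand; what a row does not reach is not made up. A row lasts 1/8 s, in which the tool goes at most 62.5 mm and 10.7 degrees, less where a joint would pass 70% of its speed; a pose out of reach is approached as far as the arm can. A call with a gripper value outside its range is refused whole. The fingers move at their own pace and stop on an object; "squeeze" is the grip in N (left out, the last holds). Time passes only in rows, so rows that do not move let the fingers close. It gives the time, the measured TCP pose, the force, the opening and the grip force at its end, in the units of the state.
- arm.get_obs(): the state, without advancing time (a new reading comes with each control period).
- arm.get_image(name): name is "scene" or "top"; returns the picture (480x640x3 uint8, blue, green, red); there is no depth.
- arm.calibration(name): a dict with "camera_matrix" (3x3 intrinsics, pixels), "dist" ([k1, k2, p1, p2, k3] as OpenCV has them; the pictures are not rectified), "pose" (4x4, takes a point from camera to world coordinates). Camera axes: x right, y down, z forward; pixel columns grow to the right and rows downward; lengths in mm; the calibration is good to about 2 mm. A picture is of the moment at which its call begins. calibration takes no time and is no camera call.
- arm.close_job(): hands the job in; it is judged then, once.
Trained networks look in the newest picture that a camera, given by its name, has taken for a name from the list of things; names that differ only in an ending like _2 or _b are one class to them, and where a whole thing is asked for, a point or a joint stands for the part that bears it (a point fixed in the world has none). Each returns a list of dicts, best first, with "score" (0 to 1); they miss things now and then, are a little off and sometimes report something else, mostly with a low value. They report only what shows in the picture. A call takes as long as a camera call.
- arm.regions_of(camera, thing): "mask" (480x640 bool, what is visible of it) and "point" ([column, row] in pixels, amid what is visible of it).
The state is a dict: "time": time; "joint_positions": joint angles; "qvel": joint speeds; "effort": joint torques, N m; "tcp_pos": TCP position; "tool_rot": TCP orientation; "contact_force": force on the tool from outside, world axes, zero at the start; "torque": the same for the moment, N m; "opening": finger opening in mm; "gripper_force": force on a finger pad.
Only numpy, scipy, OpenCV 4.12 (cv2) and the standard library are available. Lean on these libraries where they do the work, as an engineer would, in place of code of your own. Each camera call takes 0.05 s, during which the arm holds its last target. There are 200 camera calls.

## Working session

There is one attempt and no reset: what is moved stays moved. The work goes in short steps, Python scripts to look and compute and a tool call to move; the robot and the scene stay as the last step left them, time stands still between calls to the robot, and variables do not carry over. Pictures are saved under pics/ and viewed, at most 10 in all, crops included, and the job is handed in when it is done.

Besides the shell and the picture viewer there is one more tool, called after ">>>" as name(argument=value, ...) on one line, values as JSON. jog_arm: Moves the arm, as the interface text tells. Its arguments: {"type":"object","properties":{"increments":{"type":"string"},"squeeze":{"type":"number"}},"required":["increments"]}

```bash
ls; mkdir -p pics
python3 - <<'E'
from bench import arm
import cv2, numpy as np
for c in("scene","top"):
    im=arm.get_image(c); cv2.imwrite(f"pics/{c}0.png",im)
    k=arm.calibration(c); print(c,np.round(k["camera_matrix"],1).tolist(),k["dist"],np.round(k["pose"],3).tolist())
    for t in("filter","filter_mid","red_stand_corner","green_stand_corner","lamp_glass"):
        for d in arm.regions_of(c,t)[:2]: print(t,round(d["score"],2),np.round(d["point"],1),d["mask"].sum())
o=arm.get_obs(); print(o)
E
```

```text
pics
scene [[490.3, 0.0, 312.8], [0.0, 490.3, 245.6], [0.0, 0.0, 1.0]] [0.0173372 0.        0.        0.        0.       ] [[0.671, 0.485, -0.561, 1170.419], [0.742, -0.452, 0.496, -627.462], [-0.013, -0.749, -0.662, 820.262], [0.0, 0.0, 0.0, 1.0]]
filter 0.82 [348.2 246.6] 3366
filter_mid 0.77 [350.1 245.1] 3287
filter_mid 0.69 [479.3 239.7] 3139
red_stand_corner 0.65 [338.  282.2] 1424
green_stand_corner 0.75 [424.3 204.5] 2538
lamp_glass 0.78 [219.9 286.5] 7491
lamp_glass 0.49 [349.3 247.9] 3438
top [[488.8, 0.0, 320.0], [0.0, 488.8, 241.6], [0.0, 0.0, 1.0]] [-0.08457116  0.          0.          0.          0.        ] [[-0.022, -0.996, 0.084, 492.892], [-1.0, 0.024, 0.012, -98.085], [-0.014, -0.084, -0.996, 1106.755], [0.0, 0.0, 0.0, 1.0]]
filter 0.67 [262.9 149.1] 1128
filter 0.58 [347.9 269.4] 553
filter_mid 0.66 [286.7 227.3] 1950
red_stand_corner 0.76 [296. 248.] 2032
red_stand_corner 0.65 [350.8 268.3] 603
green_stand_corner 0.83 [146.5 251.4] 3944
lamp_glass 0.88 [438.9 247. ] 5311
{'time': 0.6, 'joint_positions': array([-1.29550586e+00,  5.27466895e-01,  1.43268133e+00,  1.51086344e-05,
        1.18138656e+00, -1.78537552e-01]), 'qvel': array([-3.20385757e-05, -1.65234465e-05, -1.54796346e-03, -6.86935609e-04,
       -1.39118113e-05,  8.68840101e-04]), 'effort': array([-1.17291202e-03, -4.39744020e+01, -1.76891756e+01,  6.34499872e-02,
        5.06920810e-02, -9.30214497e-06]), 'tcp_pos': array([ 274.0142941 , -561.72584951,  193.37471603]), 'tool_rot': array([3.06100521e+00, 7.06747863e-01, 2.63259380e-05]), 'contact_force': array([-0.32202479, -0.31597138,  0.53621574]), 'torque': array([0.0149136 , 0.0252912 , 0.01220471]), 'gripper_force': 0.0, 'opening': 87.20385133909055}
```

View pics/scene0.png

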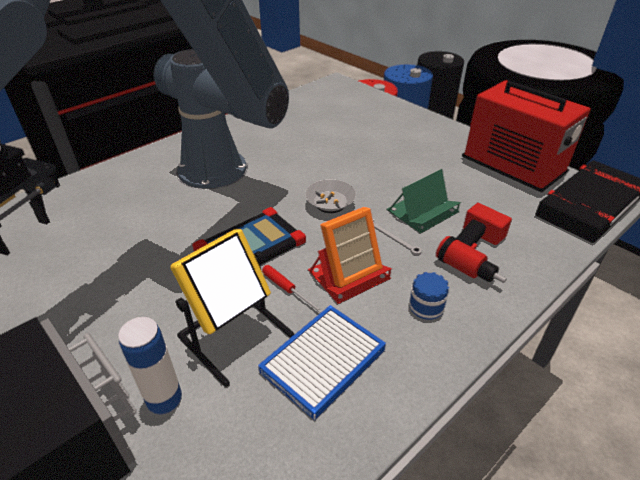

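View pics/top0.png

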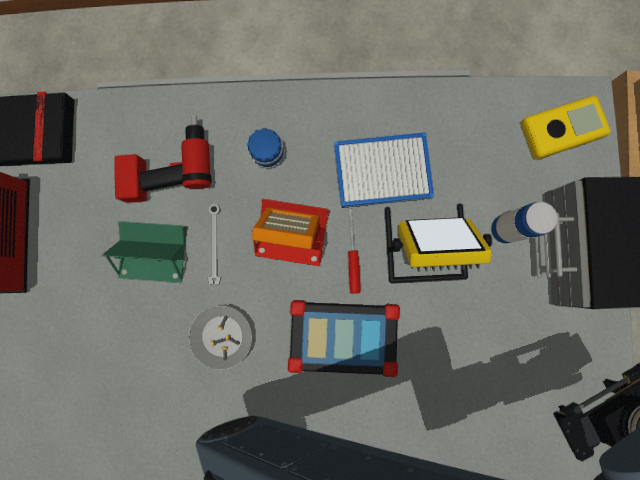

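The scene view shows the filter on the red stand at about (350,247), the lamp glass at (228,280) and the green stand at (425,203). In the top view they are at (288,225), (447,236) and (147,250).

The jog only yaws the tool about its own axis, so I'll fit the poses and then check how the tool could be tilted.

```bash
cat > h.py <<'E'
import numpy as np, cv2
from scipy.optimize import minimize
from scipy.spatial.transform import Rotation as R
def frame(x,y,z,yaw,tilt):
    r=(R.from_euler('z',yaw)*R.from_euler('y',-tilt)).as_matrix()   # x: away and up
    return r,np.array([x,y,z],float)
def proj(k,P):
    T=np.linalg.inv(k["pose"]); rv=cv2.Rodrigues(T[:3,:3])[0]
    return cv2.projectPoints(np.asarray(P,float).reshape(-1,1,3),rv,T[:3,3],k["camera_matrix"],np.array(k["dist"],float))[0].reshape(-1,2)
def box(lx,ly,lz): return np.array([[a,b,c] for a in lx for b in ly for c in lz],float)
def sil(k,F,parts):
    m=np.zeros((1920,2560),np.uint8)
    for p in parts:
        uv=proj(k,p@F[0].T+F[1])
        cv2.fillConvexPoly(m,cv2.convexHull(np.round((uv+.5)*4).astype(np.int32)),1)
    return m>0
def fit(cams,masks,parts,z,tilt,x0):
    ms=[cv2.resize(m.astype(np.uint8),(2560,1920),interpolation=cv2.INTER_NEAREST)>0 for m in masks]
    def c(p):
        s=0
        for k,m in zip(cams,ms):
            q=sil(k,frame(p[0]*10,p[1]*10,z,p[2]/10,tilt),parts); s+=1-(q&m).sum()/(q|m).sum()
        return s/len(cams)
    x=np.array([x0[0]/10,x0[1]/10,x0[2]*10])
    for step in (2,1):
        r=minimize(c,x,method='Nelder-Mead',options=dict(initial_simplex=[x]+[x+step*e for e in np.eye(3)],xatol=.02,fatol=1e-4,maxfev=130)); x=r.x
    return x*[10,10,.1],r.fun
def pix2plane(k,uv,z):
    u=cv2.undistortPoints(np.array(uv,float).reshape(1,1,2),k["camera_matrix"],np.array(k["dist"],float)).ravel()
    T=k["pose"]; d=T[:3,:3]@[u[0],u[1],1]; return T[:3,3]+d*(z-T[2,3])/d[2]
def big(m):
    n,l,s,_=cv2.connectedComponentsWithStats(m.astype(np.uint8)); return l==1+s[1:,4].argmax()
def hull(m):
    c=np.argwhere(m)[:,::-1].astype(np.int32); o=np.zeros(m.shape,np.uint8); cv2.fillConvexPoly(o,cv2.convexHull(c),1); return o>0
def near(m,pt,r):
    o=np.zeros(m.shape,bool); o[pt[1]-r:pt[1]+r,pt[0]-r:pt[0]+r]=1; return m&o
A=np.radians(25); L=np.radians(32)
E
cat > fit0.py <<'E'
from bench import arm
from h import *
cams=[arm.calibration(c) for c in("scene","top")]
ims=[cv2.imread(f"pics/{c}0.png") for c in("scene","top")]
hsv=[cv2.cvtColor(i,cv2.COLOR_BGR2HSV) for i in ims]
def show(name,F,parts,masks,i):
    for j,(k,m) in enumerate(zip(cams,masks)):
        cs,_=cv2.findContours(sil(k,F,parts).astype(np.uint8),0,1)
        for q in cs: cv2.polylines(ov[j],[(q//2).astype(np.int32)],True,i)
ov=[cv2.resize(i,None,fx=2,fy=2) for i in ims]
job={}
col=lambda h,a,b,s,v:(h[...,0]>=a)&(h[...,0]<=b)&(h[...,1]>s)&(h[...,2]>v)
fm=[hull(big(near(col(hsv[0],7,16,120,100),(350,247),55))),hull(big(near(col(hsv[1],7,16,120,80),(288,225),45)))]
gm=[big(near(col(hsv[0],65,95,70,20),(425,203),55)),big(near(col(hsv[1],65,95,70,20),(147,250),60))]
w=lambda i,p:hull(big(near(i.min(2)>215,p,70)))
lm=[w(ims[0],(228,280)),w(ims[1],(447,236))]
fp=[box([-14,14],[-60,60],[-75,75])]
gp=[box([-1.5,0],[-75,75],[0,92]),box([0,45],[-75,75],[-1.5,0])]
lp=[box([0,0],[-55,55],[-65,65])]
for n,m,p,z,t,px,colr in(("filter",fm,fp,87.9,A,(288,225),(255,0,0)),("green",gm,gp,14,A,(147,240),(0,0,255)),("lamp",lm,lp,170,L,(447,236),(255,0,255))):
    x0=pix2plane(cams[1],px,z); 
    for sub in((0,1),(0,),(1,)):
        x,f=fit([cams[i] for i in sub],[m[i] for i in sub],p,z,t,[x0[0],x0[1],0])
        print(n,sub,np.round(x,3),"yawdeg",round(np.degrees(x[2]),1),"cost",round(f,3),[int(a.sum()) for a in m])
        if len(sub)==2: show(n,frame(x[0],x[1],z,x[2],t),p,m,colr)
a=ov[0][340:680,340:960]; b=ov[1][380:580,160:1010]
cv2.imwrite("pics/ov.png",np.vstack([cv2.resize(a,(780,428)),cv2.resize(b,(780,172))]))
E
python3 fit0.py
```

```text
Traceback (most recent call last):
  File "fit0.py", line 16, in <module>
    lm=[w(ims[0],(228,280)),w(ims[1],(447,236))]
                            ~^^^^^^^^^^^^^^^^^^
  File "fit0.py", line 15, in <lambda>
    w=lambda i,p:hull(big(near(i.min(2)>215,p,70)))
                      ~~~^^^^^^^^^^^^^^^^^^^^^^^^^
  File "h.py", line 32, in big
    n,l,s,_=cv2.connectedComponentsWithStats(m.astype(np.uint8)); return l==1+s[1:,4].argmax()
                                                                              ~~~~~~~~~~~~~~^^
ValueError: attempt to get argmax of an empty sequence
```

>>> jog_arm(increments="0 0 -5 0 1;0 0 -5 0 1;0 0 -5 0 1;0 0 -5 0 1;0 0 -5 0 1;0 0 -5 0 1;0 0 -5 0 1;0 0 -5 0 1")

```text
time: 1.6
tcp_pos: [273.9, -561.3, 595.2]
tool_rot: [3.06, 0.707, 0.0]
contact_force: [0.1, 0.1, 0.1]
opening: 87.1
gripper_force: 0.0
```

```bash
sed -i 's/i.min(2)>215,p,70/i.min(2)>np.percentile(i[p[1]-5:p[1]+5,p[0]-5:p[0]+5].min(2),10)-25,p,70/' fit0.py; python3 fit0.py; python3 -c "
from bench import arm;print(arm.get_obs()['joint_positions'].round(3))"
```

```text
filter (0, 1) [ 6.12169e+02 -1.75900e+01 -1.68000e-01] yawdeg -9.6 cost 0.03 [3501, 2156]
filter (0,) [ 6.10698e+02 -1.63370e+01 -1.73000e-01] yawdeg -9.9 cost 0.025 [3501, 2156]
filter (1,) [ 6.12383e+02 -1.74840e+01 -1.80000e-01] yawdeg -10.3 cost 0.028 [3501, 2156]
green (0, 1) [ 5.91849e+02  2.95489e+02 -1.14000e-01] yawdeg -6.6 cost 0.308 [2277, 3759]
green (0,) [ 6.01081e+02  2.76541e+02 -2.09000e-01] yawdeg -12.0 cost 0.231 [2277, 3759]
green (1,) [ 5.71351e+02  2.96869e+02 -4.43000e-01] yawdeg -25.4 cost 0.322 [2277, 3759]
lamp (0, 1) [ 5.82789e+02 -3.23295e+02  2.90000e-02] yawdeg 1.7 cost 0.025 [3913, 1790]
lamp (0,) [ 5.82516e+02 -3.23190e+02  1.00000e-02] yawdeg 0.6 cost 0.019 [3913, 1790]
lamp (1,) [ 5.82805e+02 -3.22854e+02  3.30000e-02] yawdeg 1.9 cost 0.027 [3913, 1790]
[-1.296  0.387  0.625  0.     2.13  -0.179]
```

>>> jog_arm(increments="0 0 -5 0 1;0 0 -5 0 1;0 0 -5 0 1;0 0 -5 0 1")

```text
time: 2.1
tcp_pos: [253.2, -519.0, 732.1]
tool_rot: [3.021, 0.698, 0.014]
contact_force: [0.3, -0.3, 1.3]
opening: 87.4
gripper_force: 0.0
```

```bash
python3 -c "
from bench import arm;print(arm.get_obs()['joint_positions'].round(3))"
```

```text
[-1.315  0.404  0.218  0.013  2.478 -0.188]
```

View pics/ov.png

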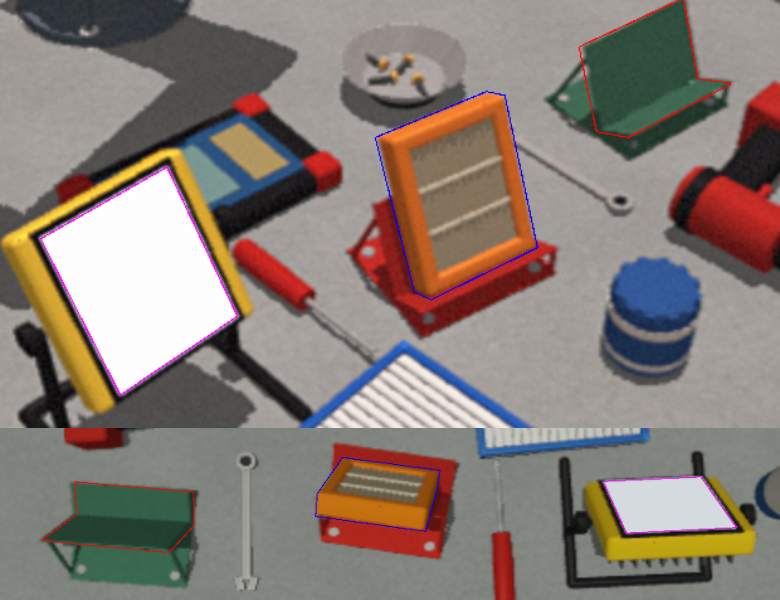

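The outlines fit well. The green fit used only the plates, but it lies on the visible edges. Pushing the arm past its reach also tilts the tool outwards, which is the tilt I need. Next I'll check whether the tilt persists, and swing to azimuth -4°.

>>> jog_arm(increments="0 0 5 0 1;0 0 5 0 1;5 -2.9 0 0 1;5 -2.9 0 0 1;5 -2.9 0 0 1;5 -2.9 0 0 1;5 -2.9 0 0 1;5 -2.9 0 0 1;5 -2.9 0 0 1;5 -2.9 0 0 1;5 -2.9 0 0 1;5 -2.9 0 0 1;0 0 0 -1.5 1;0 0 0 -1.5 1;0 0 0 -1.5 1;0 0 0 -1.5 1;0 0 0 -1.5 1;0 0 0 -1.5 1")

```text
time: 4.35
tcp_pos: [576.9, -43.7, 623.1]
tool_rot: [2.368, 1.997, -0.008]
contact_force: [-0.6, 0.3, -0.1]
opening: 87.3
gripper_force: 0.0
```

```bash
cat > st.py <<'E'
from bench import arm
from h import *
o=arm.get_obs(); M=R.from_rotvec(o['tool_rot']).as_matrix(); z=M[:,2]
print("t",round(o['time'],2),"q",o['joint_positions'].round(3),"sum",o['joint_positions'][[1,2,4]].sum().round(3))
print("tcp",o['tcp_pos'].round(1),"tilt",np.degrees(np.arccos(-z[2])).round(1),"tilt az",np.degrees(np.arctan2(z[1],z[0])).round(1),"y az",np.degrees(np.arctan2(M[1,1],M[0,1])).round(1),"y el",np.degrees(np.arcsin(M[2,1])).round(1))
print(M.round(3).tolist())
E
python3 st.py
cat > fit1.py <<'E'
exec(open('fit0.py').read().split("for n,m,p,z,t")[0])
for d0,d1 in((-70,0),(-60,15),(-65,30),(-75,30)):
    c,s=np.cos(A),np.sin(A)
    b=box([d0,d1],[-75,75],[-14,-10]); b=b@R.from_euler('y',A).as_matrix().T.T if 0 else b@R.from_euler('y',A).as_matrix().T
    ed=np.array([[0,y,92] for y in(-75,75)]+[[0,y,0] for y in(-75,75)]+list(b[b[:,0]<b[:,0].mean()]),float)
    parts=gp+[b]
    x,f=fit(cams,gm,parts,14,A,[592,295,-.11]); print(d0,d1,x.round(3),round(f,3))
E
python3 fit1.py
```

```text
t 4.35 q [-0.251  0.291  0.698 -0.035  2.119 -0.1  ] sum 3.108
tcp [576.9 -43.7 623.1] tilt 2.5 tilt az -56.2 y az -9.7 y el 1.7
[[0.169, 0.985, 0.025], [0.985, -0.168, -0.037], [-0.032, 0.03, -0.999]]
-70 0 [ 5.92910e+02  2.98977e+02 -8.60000e-02] 0.168
-60 15 [ 5.92276e+02  2.99320e+02 -9.60000e-02] 0.199
-65 30 [ 5.92294e+02  2.99887e+02 -8.40000e-02] 0.154
-75 30 [ 5.92823e+02  3.01358e+02 -7.80000e-02] 0.127
```

>>> jog_arm(increments="2.4 4.65 3.3 0 1;2.4 4.65 3.3 0 1;2.4 4.65 3.3 0 1;2.4 4.65 3.3 0 1;2.4 4.65 3.3 0 1;2.4 4.65 3.3 0 1;0 0 0 0 1")

```text
time: 5.22
tcp_pos: [860.0, 42.5, 405.1]
tool_rot: [2.372, 1.995, -0.002]
contact_force: [0.1, -0.3, -0.4]
opening: 87.1
gripper_force: 0.0
```

```bash
python3 st.py
```

```text
t 5.22 q [-0.068  0.861  0.223 -0.035  2.029  0.089] sum 3.113
tcp [860.   42.5 405.1] tilt 2.4 tilt az -52.0 y az -9.9 y el 1.8
[[0.172, 0.985, 0.026], [0.985, -0.171, -0.033], [-0.028, 0.031, -0.999]]
```

>>> jog_arm(increments="0.3 4 0 0 1;0.3 4 0 0 1;0.3 4 0 0 1")

```text
time: 5.6
tcp_pos: [903.1, 24.4, 379.1]
tool_rot: [2.334, 1.959, 0.092]
contact_force: [-0.2, -0.3, -0.0]
opening: 86.7
gripper_force: 0.0
```

```bash
python3 st.py
```

```text
t 5.6 q [-0.088  0.896  0.218 -0.025  1.918  0.077] sum 3.033
tcp [903.1  24.4 379.1] tilt 6.4 tilt az -17.0 y az -9.9 y el 6.3
[[0.174, 0.979, 0.106], [0.985, -0.172, -0.033], [-0.014, 0.11, -0.994]]
```

>>> jog_arm(increments="0.9 6 -1 0 1;0.9 6 -1 0 1;0.9 6 -1 0 1;0.9 6 -1 0 1;0.9 6 -1 0 1")

```text
time: 6.22
tcp_pos: [975.5, 12.9, 373.5]
tool_rot: [2.227, 1.876, 0.308]
contact_force: [-0.1, -0.7, -0.2]
opening: 87.0
gripper_force: 0.0
```

```bash
python3 st.py
```

```text
t 6.22 q [-0.101  0.918  0.218  0.002  1.706  0.07 ] sum 2.842
tcp [975.5  12.9 373.5] tilt 17.2 tilt az -5.5 y az -10.0 y el 17.1
[[0.166, 0.941, 0.294], [0.986, -0.166, -0.028], [0.022, 0.295, -0.955]]
```

>>> jog_arm(increments="0.9 6 0 0 1;0.9 6 0 0 1;0.9 6 0 0 1;0.9 6 0 0 1;0.9 6 0 0 1")

```text
time: 6.85
tcp_pos: [1042.4, 4.3, 384.9]
tool_rot: [2.107, 1.78, 0.508]
contact_force: [0.3, -0.3, -0.3]
opening: 87.1
gripper_force: 0.0
```

```bash
python3 st.py
```

```text
t 6.85 q [-0.112  0.933  0.218  0.028  1.496  0.061] sum 2.647
tcp [1042.4    4.3  384.9] tilt 28.4 tilt az -3.0 y az -10.5 y el 28.2
[[0.153, 0.867, 0.474], [0.987, -0.16, -0.025], [0.054, 0.472, -0.88]]
```

```bash
cat > go.py <<'E'
import sys
from bench import arm
from h import *
def go(tgt,label=""):
    o=arm.get_obs(); M=R.from_rotvec(o['tool_rot']).as_matrix()
    d=M.T@(np.array(tgt)-o['tcp_pos'])/10; print(label,"tool-axis cm",d.round(2),"norm",np.linalg.norm(d).round(1))
E
cat > a.py <<'E'
from go import *
r,c=frame(612,-17.5,87.9,-.170,A)
M=R.from_rotvec(arm.get_obs()['tool_rot']).as_matrix(); z=M[:,2]
T=c+51*r[:,2]+19*z; print(T.round(1)); go(T-100*z,"standoff"); go(T,"grasp")
print("tool in panel frame",(r.T@M).round(3).tolist())
E
python3 a.py
```

```text
[599.8 -14.3 117.4]
standoff tool-axis cm [-10.06 -50.7   -7.41] norm 52.2
grasp tool-axis cm [-10.06 -50.7    2.59] norm 51.8
tool in panel frame [[0.008, 0.998, 0.056], [0.998, -0.011, 0.056], [0.056, 0.055, -0.997]]
```

>>> jog_arm(increments="-1 -5.1 -0.74 0 1;-1 -5.1 -0.74 0 1;-1 -5.1 -0.74 0 1;-1 -5.1 -0.74 0 1;-1 -5.1 -0.74 0 1;-1 -5.1 -0.74 0 1;-1 -5.1 -0.74 0 1;-1 -5.1 -0.74 0 1;-1 -5 -0.74 0 1;-1 -4.8 -0.74 0 1;0 0 0 0 1")

```text
time: 8.22
tcp_pos: [558.9, -10.5, 209.4]
tool_rot: [2.112, 1.783, 0.503]
contact_force: [0.4, -0.1, 1.0]
opening: 86.6
gripper_force: 0.0
```

```bash
python3 st.py; python3 a.py; python3 -c "
from bench import arm;import cv2
a=arm.get_image('scene');b=arm.get_image('top')
import numpy as np
cv2.imwrite('pics/c1.png',np.hstack([cv2.resize(a[100:340,200:500],(400,320)),cv2.resize(b[120:360,170:470],(400,320))]))"
```

```text
t 8.22 q [-0.286  0.268  1.989  0.269  0.422 -0.338] sum 2.678
tcp [558.9 -10.5 209.4] tilt 28.0 tilt az -2.9 y az -10.5 y el 27.8
[[0.154, 0.87, 0.469], [0.987, -0.161, -0.024], [0.055, 0.466, -0.883]]
[599.7 -14.3 117.3]
standoff tool-axis cm [-0.25 -0.68  0.05] norm 0.7
grasp tool-axis cm [-0.25 -0.68 10.05] norm 10.1
tool in panel frame [[0.009, 0.999, 0.049], [0.998, -0.012, 0.055], [0.056, 0.048, -0.997]]
```

View pics/c1.png

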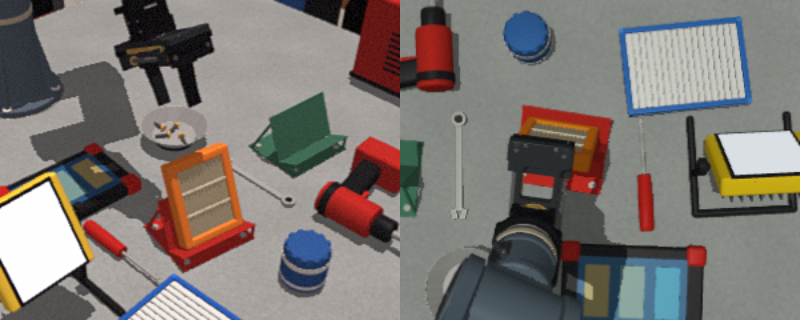

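The close-up shows the gripper behind and above the filter, with the scene view's finger tips near crop (175,100). I'll check that against the projected TCP.

```bash
python3 -c "
from go import *
o=arm.get_obs();M=R.from_rotvec(o['tool_rot']).as_matrix();t=o['tcp_pos']
for n,ox,oy,s in(('scene',200,100,4/3),('top',170,120,4/3)):
  print(n,((proj(arm.calibration(n),[t,t+43*M[:,1],t-43*M[:,1]])-[ox,oy])*s).round(0).tolist())"
```

```text
scene [[187.0, 122.0], [201.0, 123.0], [174.0, 121.0]]
top [[145.0, 166.0], [149.0, 137.0], [142.0, 193.0]]
```

```bash
python3 -c "
from go import *
o=arm.get_obs();M=R.from_rotvec(o['tool_rot']).as_matrix();t=o['tcp_pos'];print(t)
out=[]
for n,x,y in(('scene',270,90),('top',220,180)):
  k=arm.calibration(n); im=arm.get_image(n)
  im=cv2.resize(im[y:y+140,x:x+130],None,fx=3,fy=3,interpolation=cv2.INTER_CUBIC)
  for p in proj(k,[t,t+43*M[:,1],t-43*M[:,1],t+43*M[:,1]-38*M[:,2],t-43*M[:,1]-38*M[:,2]]): cv2.circle(im,tuple(((p-[x,y]+.5)*3).astype(int).tolist()),3,(0,255,0),-1)
  out.append(im)
cv2.imwrite('pics/c2.png',np.hstack(out))"
```

```text
[565.11967823 -12.08381949 212.62015998]
```

View pics/c2.png

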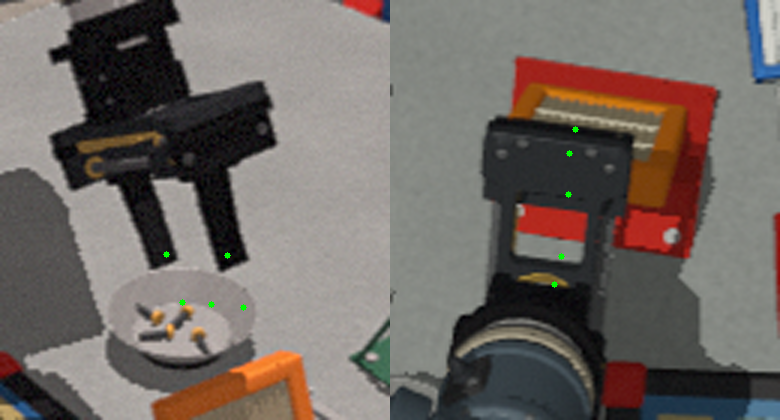

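```bash
python3 st.py; python3 -c "
from go import *
M=R.from_rotvec([3.061,.70675,0]).as_matrix();t=np.array([274,-561.7,193.4])
out=[]
for n,x,y in(('scene',0,130),('top',530,360)):
  k=arm.calibration(n); im=cv2.imread(f'pics/{n}0.png')
  im=cv2.resize(im[y:y+120,x:x+110],None,fx=3,fy=3,interpolation=cv2.INTER_CUBIC)
  for p in proj(k,[t,t+43*M[:,1],t-43*M[:,1],t+43*M[:,1]-38*M[:,2],t-43*M[:,1]-38*M[:,2]]): print(n,p.round(0)); cv2.circle(im,tuple(((p-[x,y]+.5)*3).astype(int).tolist()),3,(0,255,0),-1)
  out.append(im)
cv2.imwrite('pics/c3.png',np.hstack(out))"
```

```text
t 8.43 q [-0.284  0.27   1.977  0.269  0.421 -0.337] sum 2.668
tcp [565.9 -11.9 212.6] tilt 28.5 tilt az -3.2 y az -10.4 y el 28.3
[[0.152, 0.866, 0.477], [0.987, -0.159, -0.026], [0.053, 0.475, -0.879]]
scene [ 31. 248.]
scene [ 13. 263.]
scene [ 47. 235.]
scene [  4. 247.]
scene [ 40. 220.]
top [576. 393.]
top [596. 382.]
top [557. 404.]
top [607. 386.]
top [567. 409.]
```

View pics/c3.png

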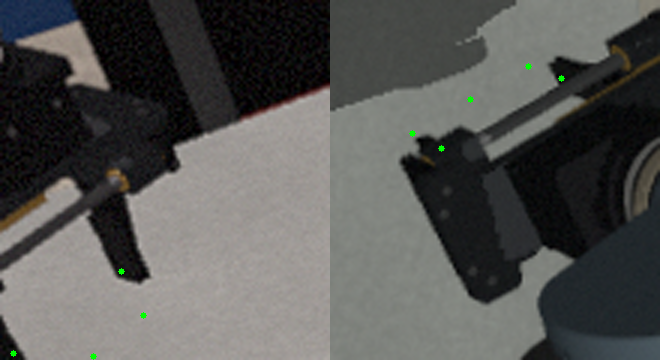

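The picture shows the open finger tips about 32 mm short of the reported TCP along the tool axis. I'll check whether the tips move forward as the fingers close.

>>> jog_arm(increments="0 0 0 0 0.4;0 0 0 0 0.4;0 0 0 0 0.4;0 0 0 0 0.4;0 0 0 0 0.4;0 0 0 0 0.4")

```text
time: 9.18
tcp_pos: [562.3, -10.5, 210.2]
tool_rot: [2.108, 1.783, 0.505]
contact_force: [0.3, -0.2, 0.3]
opening: 37.9
gripper_force: 0.0
```

```bash
python3 st.py; python3 -c "
from go import *
o=arm.get_obs();M=R.from_rotvec(o['tool_rot']).as_matrix();t=o['tcp_pos'];w=o['opening']/2;print(w)
out=[]
for n,x,y in(('scene',270,90),('top',220,180)):
  k=arm.calibration(n); im=arm.get_image(n)
  im=cv2.resize(im[y:y+140,x:x+130],None,fx=3,fy=3,interpolation=cv2.INTER_CUBIC)
  for p in proj(k,[t,t+w*M[:,1],t-w*M[:,1],t+w*M[:,1]-38*M[:,2],t-w*M[:,1]-38*M[:,2]]): cv2.circle(im,tuple(((p-[x,y]+.5)*3).astype(int).tolist()),3,(0,255,0),-1)
  out.append(im)
cv2.imwrite('pics/c4.png',np.hstack(out))"
```

```text
t 9.18 q [-0.284  0.27   1.983  0.269  0.421 -0.337] sum 2.675
tcp [562.3 -10.5 210.2] tilt 28.2 tilt az -2.9 y az -10.4 y el 28.0
[[0.152, 0.869, 0.471], [0.987, -0.16, -0.024], [0.054, 0.469, -0.882]]
18.94619941622087
```

View pics/c4.png

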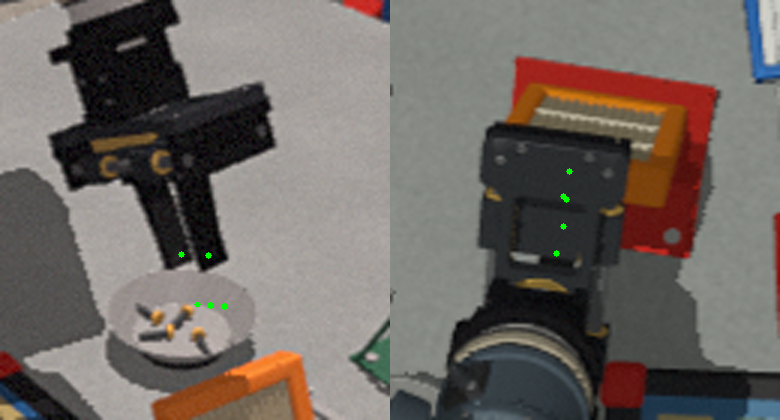

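Closing did not move the tips: they still read about 30 mm behind the reported TCP. I'll descend to the planned depth with the fingers open and look directly at the overlap.

```bash
python3 a.py
```

```text
[599.7 -14.3 117.4]
standoff tool-axis cm [-0.3  -1.05 -0.04] norm 1.1
grasp tool-axis cm [-0.3  -1.05  9.96] norm 10.0
tool in panel frame [[0.008, 0.999, 0.052], [0.998, -0.01, 0.056], [0.056, 0.052, -0.997]]
```

>>> jog_arm(increments="-0.3 -1 0 0 1;0 0 0 0 1;0 0 0 0 1;0 0 2 0 1;0 0 2 0 1;0 0 2 0 1;0 0 2 0 1;0 0 1.5 0 1;0 0 0 0 1;0 0 0 0 1")

```text
time: 10.52
tcp_pos: [598.0, -14.2, 122.0]
tool_rot: [2.108, 1.783, 0.506]
contact_force: [0.3, 0.1, -1.4]
opening: 87.0
gripper_force: 0.0
```

```bash
python3 a.py
cat > pic.py <<'E'
import sys
from go import *
# pic.py out x y w h (scene crop) x y w h (top crop)
a=list(map(int,sys.argv[2:]));out=[]
for n,(x,y,w,h) in(('scene',a[:4]),('top',a[4:])):
  im=arm.get_image(n)[y:y+h,x:x+w]; out.append(cv2.resize(im,(390,int(390*h/w)),interpolation=cv2.INTER_CUBIC))
H=max(o.shape[0] for o in out); out=[np.pad(o,((0,H-o.shape[0]),(0,0),(0,0))) for o in out]
cv2.imwrite(sys.argv[1],np.hstack(out))
E
python3 pic.py pics/c5.png 290 140 120 150 240 170 110 120
```

```text
[599.7 -14.3 117.4]
standoff tool-axis cm [-0.01 -0.07 -9.52] norm 9.5
grasp tool-axis cm [-0.01 -0.07  0.48] norm 0.5
tool in panel frame [[0.007, 0.999, 0.053], [0.998, -0.01, 0.056], [0.056, 0.052, -0.997]]
```

View pics/c5.png

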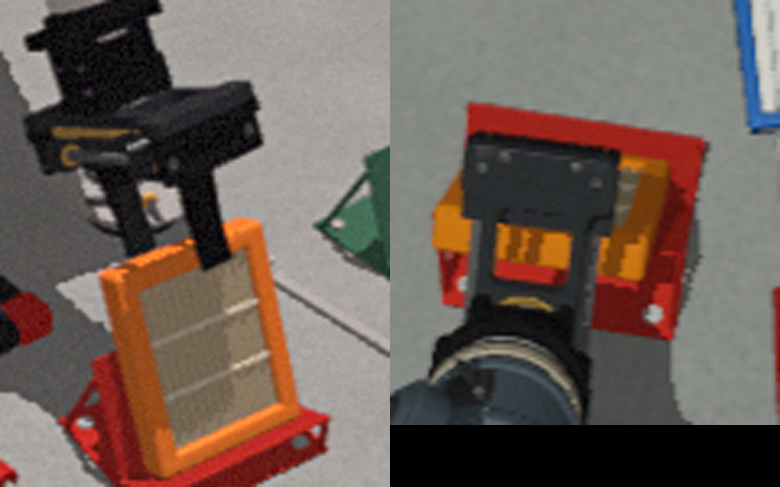

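```bash
python3 -c "
from go import *
o=arm.get_obs();M=R.from_rotvec(o['tool_rot']).as_matrix();t=o['tcp_pos']
k=arm.calibration('scene')
for dz in(0,-15,-30,-40): print(dz,((proj(k,[t+s*M[:,1]+dz*M[:,2]+u*M[:,0] for s,u in((43,-9),(43,9),(-43,9))])-[290,140])*3.25).round(0).tolist())
r,c=frame(612,-17.5,87.9,-.170,A)
print(((proj(k,[c+r@[14,a,75] for a in(-60,60)])-[290,140])*3.25).round(0).tolist())"
```

```text
0 [[214.0, 310.0], [236.0, 299.0], [170.0, 285.0]]
-15 [[208.0, 289.0], [230.0, 278.0], [164.0, 265.0]]
-30 [[201.0, 268.0], [224.0, 257.0], [157.0, 246.0]]
-40 [[197.0, 254.0], [219.0, 243.0], [153.0, 233.0]]
[[113.0, 279.0], [260.0, 218.0]]
```

The finger tips really are about 29 mm behind the reported TCP, matching (205–230, 258–270) in the crop. I'll go about 26 mm deeper and close gently.

>>> jog_arm(increments="0 0 1 0 1;0 0 1 0 1;0 0 0.6 0 1;0 0 0 0 1;0 0 0 0 0.6;0 0 0 0 0.4;0 0 0 0 0.3;0 0 0 0 0.25;0 0 0 0 0.2;0 0 0 0 0.2;0 0 0 0 0.2", squeeze=10)

```text
time: 12.0
tcp_pos: [610.9, -15.1, 99.2]
tool_rot: [2.107, 1.782, 0.506]
contact_force: [0.2, -0.6, 1.9]
opening: 28.5
gripper_force: 9.9
```

```bash
python3 st.py; python3 a.py
```

```text
t 12.0 q [-0.263  0.54   1.977  0.616  0.172 -0.681] sum 2.689
tcp [610.9 -15.1  99.2] tilt 28.3 tilt az -3.0 y az -10.4 y el 28.1
[[0.152, 0.868, 0.473], [0.987, -0.16, -0.025], [0.054, 0.47, -0.881]]
[599.7 -14.3 117.4]
standoff tool-axis cm [ 1.000e-02 -1.200e-01 -1.213e+01] norm 12.1
grasp tool-axis cm [ 0.01 -0.12 -2.13] norm 2.1
tool in panel frame [[0.007, 0.999, 0.054], [0.998, -0.01, 0.055], [0.056, 0.053, -0.997]]
```

>>> jog_arm(increments="0 0 0 0 0.2;0 0 0 0 0.2;0 0 0 0 0.2;0 0.1 -1 0 0.2;0 0.2 -1.5 0 0.2;0 0.2 -2 0 0.2;0 0 -2 0 0.2;0 0 -2 0 0.2;0 0 -2 0 0.2;0 0 -2 0 0.2;0 0 -2 0 0.2;0 0 -1 0 0.2;0 0 0 0 0.2;0 0 0 0 0.2", squeeze=30)

```text
time: 13.75
tcp_pos: [541.0, -11.7, 236.7]
tool_rot: [2.11, 1.784, 0.504]
contact_force: [0.3, -0.4, -2.3]
opening: 28.0
gripper_force: 29.7
```

```bash
python3 st.py
cat > fitf.py <<'E'
# fit of held filter from the images: 6 dof, in the tool frame near expectation
from go import *
def heldfit():
    o=arm.get_obs(); M=R.from_rotvec(o['tool_rot']).as_matrix(); t=o['tcp_pos']
    cams=[arm.calibration(c) for c in("scene","top")]
    ms=[]
    for c in("scene","top"):
        h=cv2.cvtColor(arm.get_image(c),cv2.COLOR_BGR2HSV); m=(h[...,0]>=7)&(h[...,0]<=16)&(h[...,1]>120)&(h[...,2]>70); ms.append(m)
    return o,M,t,cams,ms
E
python3 - <<'E'
import sys; sys.path.insert(0,'.')
from fitf import *
o,M,t,cams,ms=heldfit()
# expected: centre in tool frame; panel axes: n=y, across=x, up=-z ; grasp at reported tip(-29) ; tip was u below top
for d in(30,40,50):
    pass
P=np.column_stack([M[:,1],M[:,0],-M[:,2]]); P[:,1]*=np.sign(np.linalg.det(P))
def F(p): return P@R.from_rotvec([p[3]/10,0,p[4]/10]).as_matrix(), t+M@np.array([p[0],p[1],p[2]])*10
fp=[box([-14,14],[-60,60],[-75,75])]
m=near(ms[0],tuple(np.clip(proj(cams[0],[t])[0],70,400).astype(int)),70); m=hull(big(m)); M4=cv2.resize(m.astype(np.uint8),(2560,1920),interpolation=0)>0
def c(p):
    q=sil(cams[0],F(p),fp); return 1-(q&M4).sum()/(q|M4).sum()
x=np.array([0,0,.7,0,0])
for s in(1,.5):
    r=minimize(c,x,method='Nelder-Mead',options=dict(initial_simplex=[x]+[x+s*e for e in np.eye(5)],maxfev=200)); x=r.x
print("area",m.sum(),"centre in tool mm",(x[:3]*10).round(1),"inplane deg, about-up deg",np.degrees(x[3:]/10).round(1),"cost",round(r.fun,3))
G=F(x); print("centre",G[1].round(1),"n",G[0][:,0].round(3),"up",G[0][:,2].round(3))
E
```

```text
t 13.75 q [-0.303  0.194  1.992  0.251  0.493 -0.331] sum 2.678
tcp [541.  -11.7 236.7] tilt 28.1 tilt az -2.9 y az -10.4 y el 27.9
[[0.152, 0.87, 0.47], [0.987, -0.16, -0.024], [0.055, 0.467, -0.882]]
area 3927 centre in tool mm [-3.4 -0.2  8.7] inplane deg, about-up deg [-4.6  4. ] cost 0.022
centre [544.5 -15.3 228.7] n [ 0.879 -0.091  0.467] up [-0.458  0.104  0.883]
```

The filter is held (28.0 mm opening, 30 N). The lamp needs 32° of tilt, with the tilt direction more to +y, so I'll push against the reach limit in the +45° arm plane, high up and clear of everything.

>>> jog_arm(increments="2 -0.2 -3 0 0.2;4 -0.45 -3 0 0.2;4.2 -0.45 -3 0 0.2;4.2 -0.45 -3 0 0.2;4.2 -0.45 -3 0 0.2;4.2 -0.45 -3 0 0.2;4.2 -0.45 -3 0 0.2;4.2 -0.45 -3 0 0.2;4.2 -0.45 -3 0 0.2;4.2 -0.45 -3 0 0.2;4.2 -0.45 -3 0 0.2;4.2 -0.45 -3 0 0.2;2 -0.2 -1 0 0.2;0 0 0 0 0.2")

```text
time: 15.6
tcp_pos: [396.2, 501.3, 564.4]
tool_rot: [2.107, 1.787, 0.504]
contact_force: [-0.1, -0.4, -2.8]
opening: 28.1
gripper_force: 29.8
```

```bash
python3 st.py
```

```text
t 15.6 q [ 0.933  0.247  1.003 -0.403  1.601  1.025] sum 2.851
tcp [396.2 501.3 564.4] tilt 28.1 tilt az -2.8 y az -10.2 y el 27.9
[[0.15, 0.87, 0.47], [0.987, -0.157, -0.023], [0.054, 0.468, -0.882]]
```

>>> jog_arm(increments="2.2 1.1 0.7 0 0.2;4.3 2.2 1.4 0 0.2;4.3 2.2 1.4 0 0.2;4.3 2.2 1.4 0 0.2;4.3 2.2 1.4 0 0.2")

```text
time: 16.23
tcp_pos: [542.0, 669.6, 562.5]
tool_rot: [2.106, 1.784, 0.509]
contact_force: [-22.6, 13.8, 72.1]
opening: 27.5
gripper_force: 30.2
```

```bash
python3 st.py
```

```text
t 16.23 q [ 0.912  0.719  0.218 -0.42   1.878  0.883] sum 2.815
tcp [542.  669.6 562.5] tilt 28.3 tilt az -2.7 y az -10.4 y el 28.1
[[0.151, 0.868, 0.474], [0.987, -0.159, -0.022], [0.056, 0.471, -0.88]]
```

```bash
python3 -c "
from bench import arm
o=arm.get_obs();print(o['contact_force'],o['torque'],o['qvel'].round(2),o['effort'].round(1))
arm.get_image('top');o=arm.get_obs();print(o['contact_force'].round(1),o['qvel'].round(3),o['tcp_pos'].round(1),o['opening'])"
```

```text
[-22.58675645  13.79498631  72.07863022] [ 0.4137374   1.37325422 -0.18787467] [ 0.02  0.4  -0.02 -0.16 -1.05 -0.37] [  1.1 -60.9 -20.5  -1.2  -1.3   0.3]
[ 9.4 11.6 -8.5] [-0.011  0.073  0.218  0.029  0.067  0.059] [543.7 670.1 545.8] 27.838934843649493
```

That was a jolt at the joint stop and it has passed. I'll push slowly from here.

>>> jog_arm(increments="0 0 0 0 0.2;1 0.5 0.3 0 0.2;1.6 0.8 0.5 0 0.2;2 1 0.7 0 0.2;2 1 0.7 0 0.2;2 1 0.7 0 0.2;2 1 0.7 0 0.2")

```text
time: 17.15
tcp_pos: [585.9, 709.1, 518.9]
tool_rot: [2.088, 1.791, 0.601]
contact_force: [-0.3, 0.3, -2.2]
opening: 27.5
gripper_force: 30.0
```

```bash
python3 st.py
```

```text
t 17.15 q [ 0.899  0.783  0.218 -0.401  1.749  0.901] sum 2.75
tcp [585.9 709.1 518.9] tilt 30.8 tilt az 3.0 y az -10.6 y el 30.1
[[0.124, 0.85, 0.512], [0.987, -0.16, 0.027], [0.105, 0.502, -0.859]]
```

>>> jog_arm(increments="2 1 0.3 0 0.2;2 1 0.3 0 0.2;0 0 0 0 0.2")

```text
time: 17.52
tcp_pos: [596.0, 721.0, 509.6]
tool_rot: [2.08, 1.794, 0.635]
contact_force: [-0.9, -0.1, -3.1]
opening: 27.7
gripper_force: 30.0
```

```bash
python3 st.py
cat > lamp.py <<'E'
from go import *
o=arm.get_obs(); M=R.from_rotvec(o['tool_rot']).as_matrix()
r,c=frame(582.8,-323.2,170,.026,L)
# panel in tool: centre (-3,0,9.7), up=(.056,0,-.998), n=y
def report(M,t):
    up=M@[.056,0,-.998]; n=M[:,1]; ctr=t+M@[-3,0,9.7]
    print("ctr in lamp",(r.T@(ctr-c)).round(1),"n err deg",np.degrees(np.arccos(n@r[:,0])).round(1),"n in lamp",(r.T@n).round(3),"roll",np.degrees(np.arcsin(up@r[:,1])).round(1))
report(M,o['tcp_pos'])
for yaw in np.arange(-2.4,.3,.2):
    M2=M@R.from_euler('z',np.radians(6*yaw)).as_matrix(); print(round(yaw,1),end=' '); report(M2,o['tcp_pos'])
for d in(150,44):
    go(c+d*r[:,0]-M@[-3,0,9.7],f"lamp +{d}")
    d_=(c+d*r[:,0]-M@[-3,0,9.7]); print(d_.round(1))
E
python3 lamp.py
```

```text
t 17.52 q [ 0.898  0.797  0.219 -0.396  1.71   0.907] sum 2.727
tcp [596.  721.  509.6] tilt 31.8 tilt az 5.0 y az -10.7 y el 30.9
[[0.112, 0.844, 0.525], [0.986, -0.16, 0.046], [0.122, 0.513, -0.85]]
ctr in lamp [ 213.6 1040.9  256.8] n err deg 10.5 n in lamp [ 0.983 -0.182 -0.01 ] roll 1.3
-2.4 ctr in lamp [ 214.3 1040.9  256.8] n err deg 3.9 n in lamp [ 0.998  0.069 -0.002] roll 1.4
-2.2 ctr in lamp [ 214.3 1040.9  256.8] n err deg 2.7 n in lamp [ 0.999  0.048 -0.003] roll 1.4
-2.0 ctr in lamp [ 214.2 1040.9  256.8] n err deg 1.5 n in lamp [ 1.     0.027 -0.003] roll 1.4
-1.8 ctr in lamp [ 214.1 1040.9  256.8] n err deg 0.4 n in lamp [ 1.     0.006 -0.004] roll 1.4
-1.6 ctr in lamp [ 214.1 1040.9  256.8] n err deg 0.9 n in lamp [ 1.    -0.015 -0.005] roll 1.4
-1.4 ctr in lamp [ 214.  1040.9  256.8] n err deg 2.1 n in lamp [ 0.999 -0.036 -0.005] roll 1.4
-1.2 ctr in lamp [ 214.  1040.9  256.8] n err deg 3.3 n in lamp [ 0.998 -0.057 -0.006] roll 1.4
-1.0 ctr in lamp [ 213.9 1040.9  256.8] n err deg 4.5 n in lamp [ 0.997 -0.078 -0.007] roll 1.4
-0.8 ctr in lamp [ 213.8 1040.9  256.8] n err deg 5.7 n in lamp [ 0.995 -0.099 -0.007] roll 1.4
-0.6 ctr in lamp [ 213.8 1040.9  256.8] n err deg 6.9 n in lamp [ 0.993 -0.119 -0.008] roll 1.4
-0.4 ctr in lamp [ 213.7 1040.9  256.8] n err deg 8.1 n in lamp [ 0.99  -0.14  -0.008] roll 1.4
-0.2 ctr in lamp [ 213.6 1040.9  256.8] n err deg 9.3 n in lamp [ 0.987 -0.161 -0.009] roll 1.3
0.0 ctr in lamp [ 213.6 1040.9  256.8] n err deg 10.5 n in lamp [ 0.983 -0.182 -0.01 ] roll 1.3
0.2 ctr in lamp [ 213.5 1040.9  256.8] n err deg 11.7 n in lamp [ 0.979 -0.202 -0.01 ] roll 1.3
lamp +150 tool-axis cm [-104.25   12.89   22.38] norm 107.4
[ 705.2 -317.4  258.1]
lamp +44 tool-axis cm [-106.18    2.47   22.42] norm 108.5
[ 615.3 -319.7  201.9]
```

>>> jog_arm(increments="-2 0.3 0.5 0 0.2;-4 0.5 0.9 0 0.2;-5 0.65 1.1 0 0.2;-5 0.65 1.1 0 0.2;-5 0.65 1.1 0 0.2;-5 0.65 1.1 0 0.2;-5 0.65 1.1 0 0.2;-5 0.65 1.1 0 0.2;-5 0.65 1.1 0 0.2;-5 0.65 1.1 0 0.2;-5 0.65 1.1 0 0.2;-5 0.65 1.1 0 0.2;-5 0.65 1.1 0 0.2;-5 0.65 1.1 0 0.2;-5 0.65 1.1 0 0.2;-5 0.65 1.1 0 0.2;-5 0.65 1.1 0 0.2;-4 0.5 1 0 0.2;-2 0.3 0.5 0 0.2;0 0 0 0 0.2")

```text
time: 20.02
tcp_pos: [696.1, -148.5, 297.5]
tool_rot: [2.08, 1.791, 0.635]
contact_force: [-1.0, -0.5, -2.4]
opening: 28.0
gripper_force: 30.0
```

```bash
python3 st.py; python3 lamp.py | grep -v '^-'|grep -v '^0'
```

```text
t 20.02 q [-0.509  0.358  1.568  0.429  0.786 -0.6  ] sum 2.712
tcp [ 696.1 -148.5  297.5] tilt 31.9 tilt az 4.7 y az -10.8 y el 30.9
[[0.114, 0.842, 0.527], [0.986, -0.161, 0.044], [0.121, 0.514, -0.849]]
ctr in lamp [166.9 169.1  35.9] n err deg 10.5 n in lamp [ 0.983 -0.183 -0.008] roll 1.4
lamp +150 tool-axis cm [-17.03   1.46   3.09] norm 17.4
[ 705.2 -317.4  258.1]
lamp +44 tool-axis cm [-18.97  -8.96   3.12] norm 21.2
[ 615.3 -319.7  201.9]
```

>>> jog_arm(increments="-2 0.2 0.4 0 0.2;-4 0.3 0.7 0 0.2;-4.5 0.4 0.8 0 0.2;-4 0.3 0.7 0 0.2;-2.5 0.2 0.5 0 0.2;0 0 0 -0.6 0.2;0 0 0 -0.6 0.2;0 0 0 -0.6 0.2;0 0 0 0 0.2;0 0 0 0 0.2")

```text
time: 21.28
tcp_pos: [705.2, -313.8, 257.3]
tool_rot: [1.881, 1.96, 0.585]
contact_force: [0.2, 0.3, -1.9]
opening: 27.6
gripper_force: 30.0
```

```bash
python3 st.py; python3 lamp.py | grep -v '^-'|grep -v '^0'
```

```text
t 21.27 q [-0.736  0.511  1.422  0.527  0.881 -1.05 ] sum 2.814
tcp [ 705.2 -313.8  257.3] tilt 31.9 tilt az 5.1 y az 1.9 y el 31.8
[[-0.048, 0.849, 0.526], [0.999, 0.028, 0.047], [0.025, 0.528, -0.849]]
ctr in lamp [150.2   3.5  -0.7] n err deg 0.4 n in lamp [ 1.     0.005 -0.003] roll 1.3
lamp +150 tool-axis cm [-0.35 -0.03 -0.08] norm 0.4
[ 704.7 -317.3  257.8]
lamp +44 tool-axis cm [ -0.29 -10.63  -0.05] norm 10.6
[ 614.9 -319.7  201.6]
```

```bash
cat > hf.py <<'E'
from fitf import *
o,M,t,cams,ms=heldfit()
P=np.column_stack([M[:,1],M[:,0],-M[:,2]])
P[:,1]*=np.sign(np.linalg.det(P))
def F(p): return P@R.from_rotvec([p[3]/10,p[5]/10,p[4]/10]).as_matrix(), t+M@np.array([p[0],p[1],p[2]])*10
fp=[box([-14,14],[-60,60],[-75,75])]
pp=proj(cams[0],[t+M@[-3,0,9.7]])[0].astype(int); m=near(ms[0],(max(pp[0],75),pp[1]),75); m=hull(big(m)); M4=cv2.resize(m.astype(np.uint8),(2560,1920),interpolation=0)>0
def c(p):
    q=sil(cams[0],F(p),fp); return 1-(q&M4).sum()/(q|M4).sum()+.002*(p[1]**2+p[4]**2+p[5]**2)
x=np.array([-.3,0,.97,-.5,0,0])
for s in(.6,.3):
    r=minimize(c,x,method='Nelder-Mead',options=dict(initial_simplex=[x]+[x+s*e for e in np.eye(6)],maxfev=250)); x=r.x
print("px",pp,"area",m.sum(),"centre in tool",(x[:3]*10).round(1),"rot inplane/up/tilt deg",np.degrees(x[3:]/10).round(1),"cost",round(r.fun,3))
E
python3 hf.py
```

```text
px [269 285] area 6852 centre in tool [ 1.2 -3.4 10.8] rot inplane/up/tilt deg [-3.3  3.2  0.2] cost 0.018
```

>>> jog_arm(increments="-0.1 -1 0 0 0.2;-0.1 -2 0 0 0.2;-0.1 -2 0 0 0.2;0 -1.5 0 0 0.2;0 -1 0 0 0.2;0 0 0 0 0.2;0 0 0 0 0.2")

```text
time: 22.25
tcp_pos: [642.0, -320.1, 217.9]
tool_rot: [1.88, 1.958, 0.584]
contact_force: [-0.1, 0.2, -3.1]
opening: 27.9
gripper_force: 30.0
```

```bash
python3 hf.py; python3 st.py; python3 lamp.py | grep -v '^-'|grep -v '^0'
```

```text
px [245 283] area 6056 centre in tool [-0.  -0.7 10.1] rot inplane/up/tilt deg [-2.3  2.5  2. ] cost 0.021
t 22.35 q [-0.818  0.491  1.591  0.621  0.796 -1.243] sum 2.877
tcp [ 642.1 -319.9  217.9] tilt 31.9 tilt az 5.0 y az 1.9 y el 31.9
[[-0.048, 0.849, 0.527], [0.999, 0.028, 0.046], [0.024, 0.528, -0.849]]
ctr in lamp [75.7 -1.  -0.6] n err deg 0.4 n in lamp [ 1.     0.006 -0.002] roll 1.4
lamp +150 tool-axis cm [ 0.05  7.43 -0.08] norm 7.4
[ 704.7 -317.3  257.8]
lamp +44 tool-axis cm [ 0.12 -3.17 -0.05] norm 3.2
[ 614.8 -319.7  201.6]
```

>>> jog_arm(increments="0.1 -1 0 0 0.2;0 -1 0 0 0.2;0 -0.7 0 0 0.2;0 -0.4 0 0 0.2;0 0 0 0 0.2;0 0 0 0 0.2")

```text
time: 23.1
tcp_pos: [615.3, -319.8, 201.2]
tool_rot: [1.881, 1.959, 0.584]
contact_force: [-0.5, 0.5, -2.4]
opening: 27.4
gripper_force: 30.0
```

```bash
python3 lamp.py | grep -v '^-'|grep -v '^0'; python3 pic.py pics/c6.png 130 180 220 200 350 170 170 130
```

```text
ctr in lamp [44.2 -0.1 -0.6] n err deg 0.3 n in lamp [ 1.     0.005 -0.002] roll 1.4
lamp +150 tool-axis cm [-0.04 10.58 -0.08] norm 10.6
[ 704.7 -317.3  257.8]
lamp +44 tool-axis cm [ 0.02 -0.02 -0.06] norm 0.1
[ 614.9 -319.7  201.6]
```

View pics/c6.png

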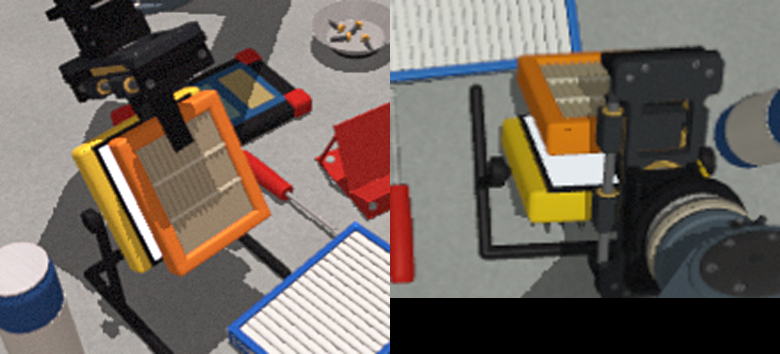

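The picture shows the panel (crop 110–270, 90–275) parallel to the glowing glass, with a gap and overlapping it centrally. I'll hold it here.

>>> jog_arm(increments="0 0 0 0 0.2;0 0 0 0 0.2;0 0 0 0 0.2;0 0 0 0 0.2;0 0 0 0 0.2;0 0 0 0 0.2;0 0 0 0 0.2;0 0 0 0 0.2;0 0 0 0 0.2;0 0 0 0 0.2;0 0 0 0 0.2;0 0 0 0 0.2;0 0 0 0 0.2;0 0 0 0 0.2;0 0 0 0 0.2;0 0 0 0 0.2;0 0 0 0 0.2;0 0 0 0 0.2;0 0 0 0 0.2;0 0 0 0 0.2")

```text
time: 25.7
tcp_pos: [615.1, -319.5, 200.9]
tool_rot: [1.881, 1.959, 0.584]
contact_force: [0.3, 0.7, -2.8]
opening: 28.0
gripper_force: 30.0
```

>>> jog_arm(increments="0 1 0 0 0.2;0 2 0 0 0.2;0 3 0 0 0.2;0 3 -1 0 0.2;0 2 -3 0 0.2;0 0 -5 0 0.2;0 0 -5 0 0.2;0 0 -5 0 0.2;0 0 -5 0 0.2;0 0 -3 0 0.2;0 0 0 0 0.2")

```text
time: 27.08
tcp_pos: [566.6, -329.8, 492.0]
tool_rot: [1.877, 1.955, 0.582]
contact_force: [0.1, -0.3, -2.5]
opening: 27.4
gripper_force: 30.0
```

```bash
python3 st.py
```

```text
t 27.07 q [-0.938  0.182  1.295  0.479  1.37  -1.006] sum 2.847
tcp [ 566.6 -329.8  492. ] tilt 32.1 tilt az 4.4 y az 2.0 y el 32.1
[[-0.047, 0.847, 0.53], [0.999, 0.029, 0.041], [0.019, 0.531, -0.847]]
```

>>> jog_arm(increments="2 -0.3 0.3 0 0.2;4 -0.5 0.5 0 0.2;5 -0.55 0.6 0 0.2;5 -0.55 0.6 0 0.2;5 -0.55 0.6 0 0.2;5 -0.55 0.6 0 0.2;5 -0.55 0.6 0 0.2;5 -0.55 0.6 0 0.2;5 -0.55 0.6 0 0.2;5 -0.55 0.6 0 0.2;5 -0.55 0.6 0 0.2;5 -0.55 0.6 0 0.2;4 -0.5 0.6 0 0.2;2 -0.3 0.3 0 0.2;0 0 0 0 0.2")

```text
time: 28.95
tcp_pos: [515.3, 293.9, 397.7]
tool_rot: [1.881, 1.967, 0.58]
contact_force: [0.7, -0.6, -3.2]
opening: 27.9
gripper_force: 30.0
```

```bash
python3 st.py
```

```text
t 28.95 q [ 0.429  0.098  1.636 -0.224  0.894  0.48 ] sum 2.629
tcp [515.3 293.9 397.7] tilt 31.5 tilt az 5.2 y az 2.1 y el 31.5
[[-0.051, 0.852, 0.521], [0.998, 0.031, 0.048], [0.024, 0.523, -0.852]]
```

>>> jog_arm(increments="-2 -1.7 -1.1 0 0.2;-3 -2.5 -1.6 0 0.2;-3 -2.5 -1.6 0 0.2;-2.5 -2 -1.4 0 0.2;-1.3 -1.5 -0.9 0 0.2;0 0 0 0 0.2")

```text
time: 29.7
tcp_pos: [399.7, 166.8, 399.3]
tool_rot: [1.884, 1.958, 0.582]
contact_force: [0.2, -0.2, -2.9]
opening: 27.8
gripper_force: 30.0
```

```bash
python3 st.py
```

```text
t 29.7 q [ 0.172 -0.217  1.92  -0.059  0.886  0.159] sum 2.589
tcp [399.7 166.8 399.3] tilt 31.8 tilt az 4.9 y az 1.7 y el 31.8
[[-0.045, 0.85, 0.525], [0.999, 0.025, 0.045], [0.025, 0.526, -0.85]]
```

>>> jog_arm(increments="-0.4 -1.5 -0.2 0 0.2;-0.5 -2.8 -0.3 0 0.2;-0.5 -2.8 -0.3 0 0.2;-0.5 -2.8 -0.3 0 0.2;-0.5 -2 -0.2 0 0.2")

```text
time: 30.32
tcp_pos: [292.6, 140.3, 346.1]
tool_rot: [1.882, 1.962, 0.582]
contact_force: [0.5, -0.1, -2.3]
opening: 27.8
gripper_force: 30.0
```

```bash
python3 st.py
```

```text
t 30.32 q [ 0.11  -0.41   2.161 -0.015  0.837  0.075] sum 2.588
tcp [292.6 140.3 346.1] tilt 31.7 tilt az 5.1 y az 1.9 y el 31.7
[[-0.049, 0.851, 0.524], [0.998, 0.029, 0.047], [0.025, 0.525, -0.851]]
```

>>> jog_arm(increments="-0.2 -1.2 1 0 0.2;-0.3 -2.2 2 0 0.2;-0.3 -2 2 0 0.2;-0.3 -1.5 1.5 0 0.2")

```text
time: 30.82
tcp_pos: [269.3, 130.5, 254.4]
tool_rot: [1.882, 1.962, 0.583]
contact_force: [0.2, 0.1, -3.0]
opening: 27.9
gripper_force: 30.0
```

```bash
python3 st.py
```

```text
t 30.82 q [ 0.04  -0.32   2.41   0.054  0.499 -0.041] sum 2.589
tcp [269.3 130.5 254.4] tilt 31.8 tilt az 5.1 y az 1.9 y el 31.7
[[-0.049, 0.85, 0.524], [0.999, 0.028, 0.047], [0.025, 0.526, -0.85]]
```

>>> jog_arm(increments="0 -1 -0.4 0 0.2;0 -1.5 -0.6 0 0.2;0 -1.5 -0.6 0 0.2;0 -1.5 -0.6 0 0.2")

```text
time: 31.32
tcp_pos: [213.6, 131.5, 255.3]
tool_rot: [1.884, 1.958, 0.578]
contact_force: [-0.5, -0.6, -2.0]
opening: 28.1
gripper_force: 30.0
```

```bash
python3 st.py
```

```text
t 31.32 q [ 0.134 -0.456  2.441 -0.048  0.605  0.127] sum 2.59
tcp [213.6 131.5 255.3] tilt 31.7 tilt az 4.7 y az 1.8 y el 31.7
[[-0.045, 0.851, 0.523], [0.999, 0.027, 0.043], [0.022, 0.525, -0.851]]
```

>>> jog_arm(increments="0.3 -1.5 0 0 0.2;0.3 -2 0 0 0.2;0.3 -2 0 0 0.2")

```text
time: 31.7
tcp_pos: [169.9, 148.1, 247.6]
tool_rot: [1.891, 1.959, 0.564]
contact_force: [-0.6, -0.1, -2.9]
opening: 27.6
gripper_force: 30.0
```

```bash
python3 st.py
```

```text
t 31.7 q [ 0.635 -0.363  2.44  -0.476  0.648  0.922] sum 2.726
tcp [169.9 148.1 247.6] tilt 31.1 tilt az 4.0 y az 1.7 y el 31.1
[[-0.04, 0.856, 0.516], [0.999, 0.025, 0.036], [0.018, 0.517, -0.856]]
```

The inner limit runs into the shoulder singularity. Pulling back high up, against the q2 limit, should reduce the tilt instead.

>>> jog_arm(increments="0.3 2 -1 0 0.2;0.5 3 -1.7 0 0.2;0.7 4 -2.2 0 0.2;0.7 4 -2.2 0 0.2;0.7 4 -2.2 0 0.2;0.7 4 -2.2 0 0.2;0.7 4 -2.2 0 0.2;0.6 4 -2.2 0 0.2;0.4 3 -2 0 0.2;0 0 0 0 0.2")

```text
time: 32.95
tcp_pos: [351.2, 203.8, 568.3]
tool_rot: [1.889, 1.959, 0.565]
contact_force: [0.1, -0.4, -4.2]
opening: 27.8
gripper_force: 30.0
```

```bash
python3 st.py
```

```text
t 32.95 q [ 0.384 -0.295  1.539 -0.163  1.377  0.336] sum 2.621
tcp [351.2 203.8 568.3] tilt 31.2 tilt az 4.0 y az 1.8 y el 31.2
[[-0.041, 0.855, 0.517], [0.999, 0.026, 0.037], [0.018, 0.518, -0.855]]
```

>>> jog_arm(increments="-0.6 -1.4 -0.9 0 0.2;-0.9 -2.4 -1.5 0 0.2;-0.9 -2.4 -1.5 0 0.2;-0.9 -2.4 -1.5 0 0.2;-0.9 -2 -1.3 0 0.2;-0.6 -1.2 -0.8 0 0.2")

```text
time: 33.7
tcp_pos: [209.4, 148.4, 566.2]
tool_rot: [1.89, 1.964, 0.557]
contact_force: [0.3, -0.0, -2.0]
opening: 27.5
gripper_force: 30.0
```

```bash
python3 st.py
```

```text
t 33.7 q [ 0.401 -0.558  1.647 -0.168  1.54   0.323] sum 2.628
tcp [209.4 148.4 566.2] tilt 30.8 tilt az 3.9 y az 1.9 y el 30.8
[[-0.043, 0.858, 0.511], [0.999, 0.029, 0.035], [0.015, 0.512, -0.859]]
```

>>> jog_arm(increments="-0.5 -1.2 -0.7 0 0.2;-0.7 -1.7 -1 0 0.2;-0.7 -1.7 -1 0 0.2;-0.7 -1.7 -1 0 0.2;-0.7 -1.7 -1 0 0.2;-0.7 -1.7 -1 0 0.2")

```text
time: 34.45
tcp_pos: [103.9, 104.8, 566.3]
tool_rot: [1.896, 1.959, 0.557]
contact_force: [-0.3, -0.2, -2.1]
opening: 28.0
gripper_force: 30.0
```

```bash
python3 st.py
```

```text
t 34.45 q [ 0.89  -0.661  1.662 -0.391  1.742  0.711] sum 2.743
tcp [103.9 104.8 566.3] tilt 30.8 tilt az 3.8 y az 1.6 y el 30.8
[[-0.037, 0.859, 0.511], [0.999, 0.023, 0.034], [0.017, 0.512, -0.859]]
```

Those inner limits are not usable: the wrist ends up over the shoulder axis. The outer limit behind the robot, high up, tilts the tool the other way, so I'll go round there with a wide margin.

>>> jog_arm(increments="2 0 0 0 0.2;4 0 0 0 0.2;5 0 0 0 0.2;5 0 0 0 0.2;4 0 0 0 0.2;2 -2 -1.2 0 0.2;0.9 -3.7 -2.2 0 0.2;0.9 -3.7 -2.2 0 0.2;0.9 -3.7 -2.2 0 0.2;0.9 -3.7 -2.2 0 0.2;0.9 -3.7 -2.2 0 0.2;0.9 -3.7 -2.2 0 0.2")

```text
time: 35.95
tcp_pos: [-190.2, 368.8, 570.4]
tool_rot: [1.892, 1.968, 0.556]
contact_force: [-0.4, 0.0, -1.5]
opening: 27.8
gripper_force: 30.0
```

```bash
python3 st.py
```

```text
t 35.95 q [ 2.141  0.148  1.133 -0.536  2.071  1.89 ] sum 3.352
tcp [-190.2  368.8  570.4] tilt 30.7 tilt az 4.1 y az 1.9 y el 30.6
[[-0.044, 0.86, 0.509], [0.999, 0.029, 0.037], [0.017, 0.51, -0.86]]
```

>>> jog_arm(increments="-1.9 -3.3 -2 0 0.2;-1.9 -3.3 -2 0 0.2;-1.9 -3.3 -2 0 0.2;-1.5 -3.3 -2 0 0.2;1 -2.2 -1.25 0 0.2;1.6 -2.2 -1.25 0 0.2;1.6 -2.2 -1.25 0 0.2")

```text
time: 36.83
tcp_pos: [-418.5, 329.1, 569.6]
tool_rot: [1.892, 1.968, 0.556]
contact_force: [-0.8, -0.1, -3.2]
opening: 27.4
gripper_force: 30.0
```

```bash
python3 st.py
```

```text
t 36.83 q [ 2.481  0.448  0.708 -0.493  2.337  2.159] sum 3.493
tcp [-418.5  329.1  569.6] tilt 30.6 tilt az 4.1 y az 2.0 y el 30.6
[[-0.044, 0.86, 0.508], [0.999, 0.029, 0.036], [0.016, 0.509, -0.86]]
```

>>> jog_arm(increments="1 -2.4 -1.4 0 0.2;1 -2.4 -1.4 0 0.2;1 -2.4 -1.4 0 0.2;0.7 -1.6 -1 0 0.2;0.7 -1.6 -1 0 0.2")

```text
time: 37.45
tcp_pos: [-531.7, 363.6, 560.8]
tool_rot: [1.893, 1.97, 0.557]
contact_force: [1.2, 0.5, -1.5]
opening: 27.7
gripper_force: 30.0
```

```bash
python3 st.py
```

```text
t 37.45 q [ 2.536  0.729  0.218 -0.601  2.538  2.054] sum 3.485
tcp [-531.7  363.6  560.8] tilt 30.6 tilt az 4.4 y az 1.9 y el 30.6
[[-0.045, 0.861, 0.507], [0.999, 0.029, 0.039], [0.019, 0.508, -0.861]]
```

>>> jog_arm(increments="0.6 -2.5 -1.4 0 0.2;0.6 -2.5 -1.4 0 0.2;0.6 -2.5 -1.4 0 0.2;0.6 -2.5 -1.4 0 0.2")

```text
time: 37.95
tcp_pos: [-583.2, 352.3, 512.1]
tool_rot: [1.911, 2.004, 0.564]
contact_force: [-0.2, -0.5, -1.9]
opening: 28.0
gripper_force: 30.0
```

```bash
python3 st.py
```

```text
t 37.95 q [ 2.588  0.785  0.22  -0.526  2.475  2.178] sum 3.479
tcp [-583.2  352.3  512.1] tilt 29.2 tilt az 7.8 y az 2.0 y el 29.1
[[-0.058, 0.874, 0.483], [0.997, 0.03, 0.066], [0.043, 0.486, -0.873]]
```

>>> jog_arm(increments="-0.6 -2.5 -2.2 0 0.2;-0.6 -3.5 -3 0 0.2;-0.4 -3.8 -3.3 0 0.2;-0.4 -3.8 -3.3 0 0.2")

```text
time: 38.45
tcp_pos: [-649.4, 281.1, 477.1]
tool_rot: [1.944, 2.062, 0.562]
contact_force: [-0.7, -0.4, -2.7]
opening: 27.9
gripper_force: 30.0
```

```bash
python3 st.py
```

```text
t 38.45 q [ 2.708  0.819  0.219 -0.44   2.429  2.361] sum 3.467
tcp [-649.4  281.1  477.1] tilt 26.6 tilt az 13.5 y az 2.2 y el 26.2
[[-0.077, 0.897, 0.436], [0.994, 0.034, 0.105], [0.079, 0.441, -0.894]]
```

>>> jog_arm(increments="0.4 2 0.8 0 0.2;0.8 4 1.6 0 0.2;0.9 4.8 1.9 0 0.2;0.9 4.8 1.9 0 0.2;0.9 4.8 1.9 0 0.2;0.9 4.8 1.9 0 0.2;0.9 4.8 1.9 0 0.2;0.9 4.8 1.9 0 0.2;0.9 4.8 1.9 0 0.2;0.9 4.8 1.9 0 0.2;0.9 4.8 1.9 0 0.2;0.9 4.8 1.9 0 0.2;0.9 4.8 1.9 0 0.2")

```text
time: 40.08
tcp_pos: [-27.1, 436.4, 538.5]
tool_rot: [1.945, 2.062, 0.562]
contact_force: [-0.2, -0.6, -2.4]
opening: 27.6
gripper_force: 30.0
```

```bash
python3 st.py
cat > green.py <<'E'
from go import *
o=arm.get_obs(); M=R.from_rotvec(o['tool_rot']).as_matrix(); t=o['tcp_pos']
r,c=frame(592.5,298.5,14,-.09,A); C=np.array([-2,0,10.])
up=M@[.056,0,-.998]; n=M[:,1]
print("ctr in stand",(r.T@(t+M@C-c)).round(1),"n in stand",(r.T@n).round(3),"roll",np.degrees(np.arcsin(up@r[:,1])).round(1))
Pn=np.column_stack([n,np.cross(up,n),up]); ctr=t+M@C
print("bottom corners in stand",[(r.T@(ctr+Pn@[a,b,-75]-c)).round(1).tolist() for a in(-14,14) for b in(-60,60)])
for v in([25,0,220],[18,0,100],[16,0,76]): go(c+r@v-M@C,str(v))
E
python3 green.py
```

```text
t 40.08 q [ 1.721  0.026  1.321 -0.469  1.732  1.571] sum 3.079
tcp [-27.1 436.4 538.5] tilt 26.6 tilt az 13.6 y az 2.2 y el 26.2
[[-0.077, 0.897, 0.436], [0.994, 0.034, 0.105], [0.079, 0.441, -0.894]]
ctr in stand [-348.5   81.1  731.2] n in stand [0.993 0.115 0.023] roll -5.1
bottom corners in stand [[-354.5, 26.8, 651.0], [-368.4, 145.5, 661.4], [-326.6, 30.0, 651.6], [-340.6, 148.7, 662.0]]
[25, 0, 220] tool-axis cm [-19.6   34.97  49.67] norm 63.8
[18, 0, 100] tool-axis cm [-21.22  33.99  61.54] norm 73.4
[16, 0, 76] tool-axis cm [-21.54  33.74  63.91] norm 75.4
```

>>> jog_arm(increments="-0.8 1.4 2 0 0.2;-1.5 2.7 3.8 0 0.2;-1.5 2.7 3.8 0 0.2;-1.5 2.7 3.8 0 0.2;-1.5 2.7 3.8 0 0.2;-1.5 2.7 3.8 0 0.2;-1.5 2.7 3.8 0 0.2;-1.5 2.7 3.8 0 0.2;-1.5 2.7 3.8 0 0.2;-1.5 2.7 3.8 0 0.2;-1.5 2.7 3.8 0 0.2;-1.5 2.7 3.8 0 0.2;-1.5 2.7 3.8 0 0.2;-0.8 1.2 2 0 0.2;0 0 0 0.6 0.2;0 0 0 0.6 0.2;0 0 0 0 0.2")

```text
time: 42.2
tcp_pos: [516.6, 305.6, 234.2]
tool_rot: [2.084, 1.949, 0.586]
contact_force: [0.2, -1.0, -3.0]
opening: 27.8
gripper_force: 30.0
```

```bash
python3 st.py; python3 hf.py; python3 green.py
```

```text
t 42.2 q [ 0.387  0.297  1.827 -0.128  0.561  0.546] sum 2.686
tcp [516.6 305.6 234.2] tilt 26.6 tilt az 13.4 y az -5.7 y el 25.3
[[0.036, 0.899, 0.436], [0.99, -0.09, 0.104], [0.133, 0.428, -0.894]]
px [418 129] area 2731 centre in tool [-1.3 -0.7  9. ] rot inplane/up/tilt deg [-2.7  1.9  1. ] cost 0.026
ctr in stand [ 2.430e+01 -1.000e-01  2.218e+02] n in stand [ 1.    -0.009  0.006] roll -5.0
bottom corners in stand [[10.4, -53.2, 141.8], [11.3, 66.3, 152.2], [38.4, -53.4, 141.9], [39.3, 66.1, 152.4]]
[25, 0, 220] tool-axis cm [-0.02  0.07  0.18] norm 0.2
[18, 0, 100] tool-axis cm [-1.74 -0.71 12.05] norm 12.2
[16, 0, 76] tool-axis cm [-2.08 -0.92 14.42] norm 14.6
```

>>> jog_arm(increments="-0.1 -0.05 1.5 0 0.2;-0.25 -0.05 2.5 0 0.2;-0.25 -0.05 2.5 0 0.2;-0.25 -0.05 2.5 0 0.2;-0.25 -0.05 2 0 0.2;-0.1 -0.05 1 0 0.2;0 0 0 0 0.2", squeeze=12)

```text
time: 43.18
tcp_pos: [566.3, 306.5, 123.1]
tool_rot: [2.085, 1.949, 0.586]
contact_force: [0.1, 0.0, -2.4]
opening: 28.1
gripper_force: 12.0
```

```bash
python3 st.py; python3 green.py
```

```text
t 43.17 q [ 0.35   0.528  1.84  -0.167  0.317  0.563] sum 2.685
tcp [566.3 306.5 123.1] tilt 26.6 tilt az 13.4 y az -5.7 y el 25.3
[[0.036, 0.9, 0.435], [0.99, -0.09, 0.104], [0.133, 0.427, -0.894]]
ctr in stand [ 21.8   5.  100.1] n in stand [ 1.    -0.009  0.005] roll -5.0
bottom corners in stand [[7.7, -48.1, 20.1], [8.8, 71.4, 30.5], [35.7, -48.4, 20.2], [36.8, 71.1, 30.7]]
[25, 0, 220] tool-axis cm [  1.22   0.38 -11.94] norm 12.0
[18, 0, 100] tool-axis cm [-0.5  -0.38 -0.07] norm 0.6
[16, 0, 76] tool-axis cm [-0.84 -0.59  2.31] norm 2.5
```

```bash
python3 pic.py pics/c7.png 370 120 110 120 90 190 120 110
```

```text
(no output)
```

View pics/c7.png

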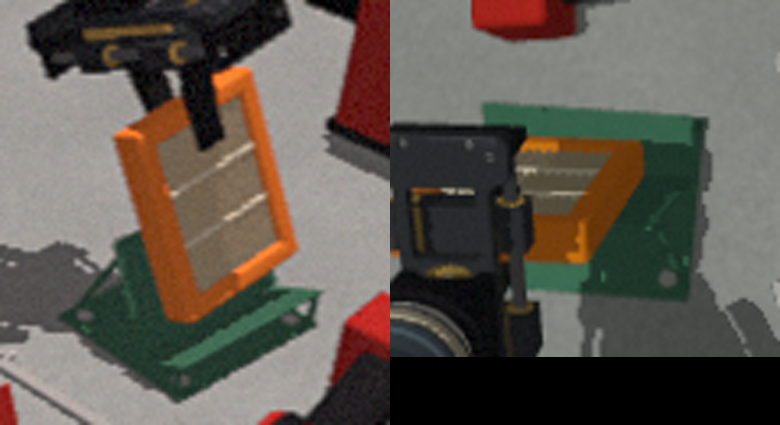

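The picture shows the panel just above the green ledge, with its −y lower corner lowest at about (180,320). Next I'll lower it slowly until the force shows contact.

>>> jog_arm(increments="-0.1 0 0.8 0 0.2;-0.1 0 0.6 0 0.2;0 0 0.4 0 0.2;0 0 0.3 0 0.2;0 0 0 0 0.2", squeeze=8)

```text
time: 43.9
tcp_pos: [575.9, 307.4, 105.7]
tool_rot: [2.083, 1.949, 0.59]
contact_force: [-1.0, 1.2, 0.9]
opening: 27.9
gripper_force: 8.0
```

```bash
python3 green.py
```

```text
ctr in stand [23.2  6.8 80.3] n in stand [ 1.    -0.009  0.008] roll -5.1
bottom corners in stand [[9.3, -46.1, 0.2], [10.3, 73.3, 10.8], [37.3, -46.4, 0.4], [38.3, 73.1, 11.0]]
[25, 0, 220] tool-axis cm [  1.34   0.3  -13.92] norm 14.0
[18, 0, 100] tool-axis cm [-0.4  -0.5  -2.06] norm 2.2
[16, 0, 76] tool-axis cm [-0.74 -0.71  0.32] norm 1.1
```

>>> jog_arm(increments="0 0 0.2 0 0.2;0 0 0.2 0 0.2;0 -0.1 0.2 0 0.2;0 -0.2 0 0 0.2;0 -0.2 0 0 0.2")

```text
time: 44.52
tcp_pos: [576.3, 309.8, 100.5]
tool_rot: [2.079, 1.947, 0.599]
contact_force: [-0.5, 2.6, 4.9]
opening: 28.0
gripper_force: 8.0
```

```bash
python3 hf.py;python3 green.py|head -1
```

```text
px [430 183] area 2439 centre in tool [-1.  -1.4  7.4] rot inplane/up/tilt deg [-5.1  1.8  0.8] cost 0.028
ctr in stand [21.2  9.3 75.5] n in stand [ 1.    -0.009  0.014] roll -5.3
```

>>> jog_arm(increments="-0.2 -0.2 0.2 0 0.2;-0.2 -0.2 0.2 0 0.2;-0.1 -0.2 0.2 0 0.2;0 -0.2 0 0 0.2;0 0 0 0 0.2", squeeze=6)

```text
time: 45.25
tcp_pos: [573.9, 306.4, 92.2]
tool_rot: [2.077, 1.944, 0.604]
contact_force: [0.6, 0.8, 6.0]
opening: 29.5
gripper_force: 6.1
```

```bash
python3 hf.py;python3 green.py|head -1
```

```text
px [428 185] area 2443 centre in tool [2.1 1.9 0.8] rot inplane/up/tilt deg [-5.8  2.4 -1.7] cost 0.03
ctr in stand [15.8  5.7 68.9] n in stand [ 1.    -0.011  0.018] roll -5.3
```

>>> jog_arm(increments="0 -0.2 0 0 0.2;0 -0.2 0 0 0.2;0 0 0 0 0.2", squeeze=4)

```text
time: 45.72
tcp_pos: [572.6, 306.6, 91.6]
tool_rot: [2.076, 1.942, 0.609]
contact_force: [5.8, -2.2, 5.7]
opening: 32.4
gripper_force: 4.1
```

```bash
python3 hf.py;python3 green.py|head -1
```

```text
px [428 185] area 2439 centre in tool [4.4 1.  1.8] rot inplane/up/tilt deg [-6.1  3.1 -1.2] cost 0.029
ctr in stand [14.6  5.8 68.8] n in stand [ 1.    -0.012  0.022] roll -5.4
```

>>> jog_arm(increments="0 0.1 0 0 0.4;0 0.1 0 0 0.42;0 0 0 0 0.46;0 0 0 0 0.52;0 0 0 0 0.6;0 0 0 0 0.75;0 0 0 0 0.9;0 0 0 0 1;0 0 0 0 1")

```text
time: 46.95
tcp_pos: [566.8, 304.3, 87.1]
tool_rot: [2.084, 1.949, 0.587]
contact_force: [0.6, -1.1, -0.3]
opening: 82.9
gripper_force: 0.0
```

```bash
cat > ff.py <<'E'
from fitf import *
o,M,t,cams,ms=heldfit()
m=[hull(big(near(ms[0],(430,180),75)))]; 
for sub in((0,),):
    x,f=fit([cams[0]],m,[box([-14,14],[-60,60],[-75,75])],87.9,A,[574,302,-.09]); print("filter",x.round(3),"cost",round(f,3))
r,c=frame(592.5,298.5,14,-.09,A); print("in stand",(r.T@(np.array([x[0],x[1],87.9])-c)).round(1), "free fit over tilt:")
for T in(15,20,25,30): 
    x,f=fit([cams[0]],m,[box([-14,14],[-60,60],[-75,75])],14+14*np.sin(np.radians(T))+75*np.cos(np.radians(T)),np.radians(T),[574,302,-.09]); print(T,x.round(2),round(f,3))
E
python3 ff.py; python3 green.py|head -1; python3 st.py
```

```text
filter [ 5.74397e+02  3.16618e+02 -5.40000e-02] cost 0.034
in stand [13.4 16.4 75.3] free fit over tilt:
15 [ 5.7662e+02  3.1389e+02 -5.0000e-02] 0.142
20 [ 5.7686e+02  3.1385e+02 -4.0000e-02] 0.082
25 [ 5.7494e+02  3.1689e+02 -5.0000e-02] 0.034
30 [ 5.7275e+02  3.1975e+02 -9.0000e-02] 0.031
ctr in stand [ 7.5  3.1 67.2] n in stand [ 1.    -0.009  0.006] roll -5.0
t 47.05 q [ 0.346  0.592  1.865 -0.223  0.227  0.618] sum 2.684
tcp [567.  304.5  87.3] tilt 26.7 tilt az 13.4 y az -5.8 y el 25.4
[[0.036, 0.899, 0.436], [0.99, -0.091, 0.104], [0.133, 0.428, -0.894]]
```

```bash
python3 - <<'E'
from go import *
k=arm.calibration('top')
f=lambda x,y:((x/.9176+160)/2,((y-428)/.86+380)/2)
a,b=[pix2plane(k,f(*p),33) for p in((75,482),(197,490))]; print("ledge edge",a.round(0),b.round(0),((a+b)/2).round(1),np.linalg.norm(a-b).round(0))
a,b=[pix2plane(k,f(*p),1) for p in((70,583),(188,587))]; print("base rear",a.round(0),b.round(0),((a+b)/2).round(1),np.linalg.norm(a-b).round(0))
r,c=frame(592.5,298.5,14,-.09,A); print("model ledge mid",(c+r@[45,0,0]).round(1),"ends",(c+r@[45,75,0]).round(0))
E
cat > ff2.py <<'E'
from fitf import *
o,M,t,cams,ms=heldfit()
m=hull(big(near(ms[0],(430,180),75))); M4=cv2.resize(m.astype(np.uint8),(2560,1920),interpolation=0)>0
r,c=frame(592.5,298.5,14,-.09,A)
def F(p): return r@R.from_rotvec([p[3]/10,p[4]/10,p[5]/10]).as_matrix(), c+r@(np.array([14,p[1]*10,p[2]*10]))
def cc(p):
    q=sil(cams[0],F(p),[box([-14,14],[-60,60],[-75,75])]); return 1-(q&M4).sum()/(q|M4).sum()+.001*(p[5]**2+p[4]**2)
x=np.array([0,1.5,7.5,0,0,0]);
for s in(.6,.4):
    rr=minimize(cc,x,method='Nelder-Mead',options=dict(initial_simplex=[x]+[x+s*e for e in np.eye(6)],maxfev=300)); x=rr.x
print("y,z in stand",(x[1:3]*10).round(1),"rot roll/lean/yaw deg",np.degrees(x[3:]/10).round(1),round(rr.fun,3))
E
python3 ff2.py
```

```text
ledge edge [640. 363.  33.] [625. 210.  33.] [632.6 286.7  33. ] 154.0
base rear [508. 382.   1.] [500. 231.   1.] [504.1 306.4   1. ] 151.0
model ledge mid [633.1 294.8  33. ] ends [640. 370.  33.]
y,z in stand [16.  75.6] rot roll/lean/yaw deg [ 0.2 -2.5  1.2] 0.023
```

The stand's edges put its middle near y≈293, so the filter sits about 20 mm too far to +y. There is time to mend it: regrip, lift a little, shift and set down.

>>> jog_arm(increments="0.6 0.3 -0.2 0 1;0.6 0.2 -0.2 0 1;0 0 0 0 0.7;0 0 0 0 0.5;0 0 0 0 0.4;0 0 0 0 0.3;0 0 0 0 0.25;0 0 0 0 0.25;0 0.1 -0.4 0 0.25;0 0.2 -0.7 0 0.25;0 0.2 -0.5 0 0.25;0 0 0 0 0.25", squeeze=12)

```text
time: 48.65
tcp_pos: [567.0, 313.2, 111.2]
tool_rot: [2.084, 1.949, 0.586]
contact_force: [-0.0, -1.7, -1.5]
opening: 27.7
gripper_force: 12.0
```

```bash
sed -i 's/frame(592.5,298.5,14,-.09,A)/frame(592.5,294,14,-.11,A)/' green.py ff2.py; python3 ff2.py; python3 hf.py; python3 st.py; python3 green.py
```

```text
y,z in stand [16.4 90.8] rot roll/lean/yaw deg [-0.6 -1.2  3.2] 0.024
px [429 177] area 2441 centre in tool [-1.7 -2.2  9.7] rot inplane/up/tilt deg [-7.7  1.8  1.4] cost 0.026
t 48.85 q [ 0.362  0.554  1.838 -0.198  0.295  0.606] sum 2.686
tcp [567.3 313.3 110.8] tilt 26.6 tilt az 13.4 y az -5.7 y el 25.3
[[0.036, 0.899, 0.436], [0.99, -0.09, 0.104], [0.133, 0.428, -0.894]]
ctr in stand [16.3 15.9 89. ] n in stand [1.    0.009 0.006] roll -5.5
bottom corners in stand [[3.2, -36.8, 8.6], [2.1, 82.6, 20.0], [31.2, -36.5, 8.7], [30.1, 82.9, 20.2]]
[25, 0, 220] tool-axis cm [  0.4    0.93 -13.18] norm 13.2
[18, 0, 100] tool-axis cm [-1.41  0.16 -1.33] norm 1.9
[16, 0, 76] tool-axis cm [-1.77 -0.05  1.05] norm 2.1
```

>>> jog_arm(increments="-0.4 0.1 0 0 0.25;-0.6 0 0 0 0.25;-0.6 0 0 0 0.25;0 0 0 0 0.25;0 0 0.4 0 0.25;-0.1 0 0.3 0 0.25;0 0 0.2 0 0.25;0 0 0 0 0.25", squeeze=8)

```text
time: 49.85
tcp_pos: [572.1, 297.5, 101.1]
tool_rot: [2.084, 1.949, 0.588]
contact_force: [0.4, -0.3, -1.7]
opening: 28.0
gripper_force: 8.0
```

```bash
python3 ff2.py; python3 green.py|head -1
```

```text
y,z in stand [ 2.7 77.3] rot roll/lean/yaw deg [0.4 0.5 2.2] 0.024
ctr in stand [18.2  0.8 77.6] n in stand [1.    0.009 0.007] roll -5.5
```

>>> jog_arm(increments="-0.1 -0.1 0.2 0 0.25;0 -0.1 0.1 0 0.25;0 -0.1 0.1 0 0.25;0 0 0 0 0.25", squeeze=5)

```text
time: 50.45
tcp_pos: [572.2, 297.3, 97.7]
tool_rot: [2.082, 1.947, 0.592]
contact_force: [-1.5, -3.7, 4.5]
opening: 28.2
gripper_force: 5.0
```

```bash
python3 ff2.py; python3 green.py|head -1
```

```text
y,z in stand [ 1.1 75.8] rot roll/lean/yaw deg [0.6 0.7 2.7] 0.024
ctr in stand [16.8  0.6 74.4] n in stand [1.    0.008 0.01 ] roll -5.6
```

Foot on the ledge and centred; I'll ease it back and release.

>>> jog_arm(increments="0 -0.2 0 0 0.25;0 -0.1 0 0 0.33;0 0 0 0 0.36;0 0 0 0 0.4;0 0 0 0 0.46;0 0 0 0 0.55;0 0 0 0 0.7;0 0 0 0 0.85;0 0 0 0 1;0 0 0 0 1")

```text
time: 51.8
tcp_pos: [568.3, 297.4, 94.9]
tool_rot: [2.084, 1.949, 0.588]
contact_force: [-0.4, -0.3, 1.1]
opening: 79.4
gripper_force: 0.0
```

```bash
python3 ff2.py; python3 ff.py | head -2; python3 green.py|head -1
```

```text
y,z in stand [ 1.1 75. ] rot roll/lean/yaw deg [0.8 0.3 2.1] 0.026
filter [ 5.73281e+02  2.97410e+02 -6.90000e-02] cost 0.027
in stand [14.  -2.8 75. ] free fit over tilt:
ctr in stand [12.3  0.3 73.6] n in stand [1.    0.009 0.007] roll -5.5
```

>>> jog_arm(increments="0 0 -1 0 1;0 0 -2 0 1;0 0 -3 0 1;0 0 -4 0 1;0 0 -4 0 1;0 0 -4 0 1;0 0 0 0 1;0 0 0 0 1")

```text
time: 53.0
tcp_pos: [489.4, 278.5, 255.8]
tool_rot: [2.084, 1.949, 0.588]
contact_force: [-0.4, -1.0, 0.6]
opening: 87.3
gripper_force: 0.0
```

```bash
python3 ff2.py
python3 - <<'E'
from bench import arm
o=arm.get_obs(); print(o['time'],o['tcp_pos'].round(0),o['contact_force'].round(1),o['opening'],abs(o['qvel']).max())
print(arm.close_job())
E
```

```text
y,z in stand [ 1.2 74.9] rot roll/lean/yaw deg [0.8 0.5 2.6] 0.026
53.1 [489. 278. 255.] [-0.4  0.2 -0.7] 87.0613905142912 0.011516157381704912
the job is handed in; nothing more can be done
None
```

The job is handed in at 53.1 s: the filter was held still at the lamp for over 2 s, parallel and about 3 cm off, and now leans on the green stand about 1 mm off centre with the arm clear; I first set it down about 20 mm off and had to regrip it, and to tilt the tool I pushed the elbow joint to its limits, where it read up to 0.002 rad past its range and once jolted to about 77 N.

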